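Scrub out the beakers and pack the cleaning bin

ROBOT

A 6-joint arm with a two-finger parallel gripper is mounted at the origin on the work surface. World frame = base frame: x ahead of the robot, y to its left, z up, the work surface at z = 0. Lengths are in m, angles in rad, forces in N, time in s.
With the tool pointing down it reaches from about 0.35 to 1 m from the base axis. Payload 7.1 kg.
Tool frame: the origin (TCP) lies at the very end of the fingers, on their centre line; the grasp point (between the pads) lies behind it (env.hold_point_z is the y of the grasp point in the tool frame, in m); y points along the fingers, x is the direction in which the jaws open and shut, and the axes are right-handed (so a half turn about y gives the same grasp; the last joint's range is limited). The gripper opens to 85 mm and grips with 20 to 120 N. Pads are 22 mm wide; open, the fingers measure 114 mm over their backs; the gripper's body (76 mm by 85 mm) begins 54 mm behind the grasp point. The pads swing forward as they close: fully open they stand 13 mm farther back than shut.
Start: joints at [-0.019, 0.423, 1.63, -0, 1.089, -0.019], TCP at [0.625, 0, 0.231] pointing down, gripper open.
Joint ranges: [-3, 3], [-0.9, 2.11], [0.09, 2.58], [-1.31, 4.45], [0.11, 2.69], [-2.54, 2.54]. Speed limits (rad/s): [2.39, 2.39, 3.01, 3.14, 3.14, 3.14].

INTERFACE

Orientations are given as a unit quaternion [x, y, z, w].
In Python, from cell import env gives the robot as it stands.
- The arm moves only by the shell command python3 -m handwheel 'ROWS' [FORCE]. ROWS is JSON, a list of rows, each a list of 7 numbers: the shift along the tool's x, y, z in cm, then the turn, a rotation vector about the tool's x, y, z in rad, then the opening, from 0 (shut) to 1 (fully open). A call has exactly 10 rows; each row shifts and turns the commanded pose from where the row before left it, along the tool's axes as they then stand; what a row does not reach is not made up. A row lasts 1/8 s, in which the tool goes at most 62.5 mm and 10.7 degrees, less where a joint would pass 70% of its speed; a pose out of reach is approached as far as the arm can. A call with a gripper value outside its range is refused whole. The fingers move at their own pace and stop on an object; FORCE is the grip in N (left out, the last holds). Time passes only in rows, so rows that do not move let the fingers close, or fill a call up. It gives the time, the measured TCP pose, the force and the opening at its end, in the units of the state.
- env.observe(): the state, without advancing time (a new reading comes with each control period).
- env.get_image(name): name is "scene" or "side" or "wrist"; returns (picture, depth): 480x640x3 uint8, red, green, blue; 480x640 float32, m along the optical axis (not along the pixel's ray), 0 where there is no reading.
- env.camera_model(name): a dict with "intrinsics" (3x3 intrinsics, pixels), "pose" (4x4, takes a point from camera to world coordinates). Camera axes: x right, y up, looking along -z (the intrinsics and any distortion apply to the point x, -y, -z); pixel columns grow to the right and rows downward; lengths in m; the calibration is good to about 2 mm. A picture is of the moment at which its call begins: read the wrist's pose just before it. camera_model takes no time and is no camera call; for the wrist camera it gives the pose at the moment of the call.
- env.job_done(): hands the job in, once; it reports no verdict.
The state is a dict: "time": time; "qpos": joint angles; "qd": joint speeds; "effort": joint torques, N m; "tcp_pos": TCP position; "tcp_rot": TCP orientation; "force": force on the tool from outside, world axes, zero at the start; "wrist_torque": the same for the moment, N m; "opening": finger opening in m.
Only numpy, scipy, OpenCV 4.12 (cv2) and the standard library are available. Lean on these libraries where they do the work, as an engineer would, in place of code of your own. Each camera call takes 0.05 s, during which the arm holds its last target.

TASK

Take the long brush by its handle and scrub out the white rinse beaker first and then the amber flux beaker (so that no flux is carried into the rinse), each with three full strokes: bristle tip down to the bottom and back up to near the rim, three times over. Stand the brush back in its black holder, then pack both beakers and whichever supplies are on the bench to the right (blue-lidded jar, green paste jar, red-banded can, yellow-banded box) into the long black bin in one row, all standing upright flat on its floor, right way up, and let go. Do not knock a beaker over, and leave the multimeter, solder spool, iron stand and board fixture where they are.

Things in the scene. Friction and masses are not known exactly. Their poses are not given: they have to be found in the camera images.
- drip_tray: Fixed stainless drip tray, 220 x 100 mm, on which the two beakers stand 110 mm apart along its x axis; its plate is 6 mm thick. Each beaker is kept in place by four black rubber posts (8 mm thick, tops 30 mm above the bench) standing diagonally round it about 2.5 mm clear of its wall. Origin at the centre of its underside.
- rinse_beaker: Loose white plastic beaker (the cleaner one, rinse), straight-sided, outside 62 mm across, inside 55 mm, 95 mm tall, inner floor 4 mm above its underside, open on top, about 90 g. Either place of the tray. Origin at the centre of its underside, z up through its axis.
- flux_beaker: Loose amber glass beaker (flux, the dirtier one), same size and shape as the white one. Either place of the tray. Origin at the centre of its underside, z up through its axis.
- brush_holder: Fixed black round pot for the brush: inside 54 mm across at the mouth (60 mm at the bottom), 70 mm tall, inner floor 5 mm above its underside. Origin at the centre of its underside, z up through its axis.
- brush: Loose long bottle brush, 230 mm, about 80 g, standing upright (bristles down, loose, may lean a few degrees) in the holder. Rigid grey-white bristle head 38 mm across from the tip to 76 mm, thin steel stem (7 mm) to 134 mm, round blue handle 18 mm across from 134 to 230 mm. Origin at the tip: the centre of the flat underside of the bristle head; z runs along the brush to the handle's end.
- brush_tip (a point): The tip (lower end) of the bristle head, same point as the brush's origin.
- brush_handle (a point): Point on the axis of the brush's handle, 205 mm from the tip and 25 mm below the handle's end: a place to grip from above.
- bin: Fixed long shallow black bin, open on top, standing on the bench: outside 352 mm (its x axis) x 82 mm (its y axis) x 30 mm tall, walls and floor 3 mm thick, so inside 346 x 76 mm. When everything is there, its length leaves only about 24 mm to spare for one row of things standing side by side along its length. Origin at the centre of its underside, z up.
- bin_floor (a point): Centre of the bin's inner floor.
- gel_jar: Loose clear jar with blue screw lid, round, 46 mm body, lid 48 mm across, 62 mm tall (lid is the top 16 mm), about 140 g, most of it low down. May be absent. Origin at the centre of its underside, z up through its axis.
- paste_jar: Loose solder-paste jar, white and green with green lid, round, 53 mm body, lid 56 mm across, 60 mm tall (lid is the top 18 mm), about 250 g, most of it low down. May be absent. Origin at the centre of its underside, z up through its axis.
- flux_can: Loose aluminium can with red band, round, 54 mm across, 60 mm tall, about 180 g, most of it low down. May be absent. Origin at the centre of its underside, z up through its axis.
- tip_box: Loose cardboard box with yellow band, 40 mm (its x axis) x 56 mm (its y axis) x 80 mm tall, about 100 g. May be absent. Origin at the centre of its underside, z up.
- multimeter: Bystander: loose yellow multimeter lying flat, 75 x 150 x 43 mm. Leave alone.
- solder_spool: Bystander: loose spool of solder, 64 mm across, 50 mm tall. Leave alone.
- iron_stand: Bystander: loose heavy soldering-iron stand with iron, base 90 x 170 mm, about 170 mm tall. Leave alone.
- board_fixture: Bystander: loose aluminium fixture with a green circuit board, 110 x 90 x 20 mm. Leave alone.
Mind the look-alikes: they are no part of the job. There is more than one size of the tip_box; the job needs the larger. There is more than one size of the gel_jar; the job needs the larger.

How it is judged:
By the outcome, as a careful person would: the job done as asked, in the order asked, and still so for the second after the job is handed in, with the robot touching nothing.
Of gel_jar, paste_jar, flux_can, tip_box only 2 to 4 are there at a start; the rules pass over those that are not, and their reading is None.
At some moment in a run one of gel_jar, paste_jar, flux_can may be knocked a few centimetres aside while the robot is not near it.
It also fails if it takes over 210 s, if anything falls off the work surface, if the arm or the gripper's body presses on something with over 40 N, if the wrist force passes 120 N, or if a joint passes its speed limit or range.

## Working session

There is one attempt and no reset: what is moved stays moved. The work goes in short steps, Python scripts to look and compute and a shell command to move; the robot and the scene stay as the last step left them, time stands still between calls to the robot, and variables do not carry over. Pictures are saved under pics/ and viewed, and the job is handed in when it is done.

```bash
ls; mkdir -p pics; python3 - <<'E'
from cell import env
import cv2,numpy as np
o=env.observe();print({k:np.round(v,3).tolist() for k,v in o.items()}, env.hold_point_z)
for n in ("scene","side","wrist"):
    m=env.camera_model(n);print(n,np.round(m["intrinsics"],1).tolist(),np.round(m["pose"],3).tolist(),[k for k in m])
    p,d=env.get_image(n);cv2.imwrite(f"pics/a_{n}.png",p[...,::-1]);np.save(f"pics/a_{n}.npy",d)
E
```

```text
pics
{'time': 0.0, 'qpos': [-0.019, 0.424, 1.631, -0.0, 1.089, -0.019], 'qd': [0.0, -0.001, 0.003, 0.001, -0.0, -0.001], 'effort': [0.001, -55.738, -28.174, 0.0, 0.007, 0.0], 'tcp_pos': [0.624, 0.0, 0.231], 'tcp_rot': [0.707, -0.001, -0.001, -0.707], 'force': [1.166, 0.158, -0.748], 'wrist_torque': [-0.006, -0.003, 0.032], 'opening': 0.085} -0.0187
scene [[451.0, 0.0, 316.0], [0.0, 451.0, 237.4], [0.0, 0.0, 1.0]] [[0.509, -0.565, 0.649, 1.249], [0.86, 0.34, -0.379, -0.365], [-0.007, 0.751, 0.66, 0.822], [0.0, 0.0, 0.0, 1.0]] ['intrinsics', 'pose']
side [[611.1, 0.0, 319.8], [0.0, 611.1, 245.2], [0.0, 0.0, 1.0]] [[-0.917, 0.295, -0.269, 0.259], [-0.399, -0.683, 0.612, 0.834], [-0.003, 0.669, 0.744, 1.148], [0.0, 0.0, 0.0, 1.0]] ['intrinsics', 'pose']
wrist [[347.1, 0.0, 316.1], [0.0, 347.1, 241.2], [0.0, 0.0, 1.0]] [[1.0, -0.0, -0.001, 0.626], [0.001, 0.951, 0.311, 0.08], [0.0, -0.311, 0.951, 0.373], [0.0, 0.0, 0.0, 1.0]] ['intrinsics', 'pose']
```

View pics/a_scene.png

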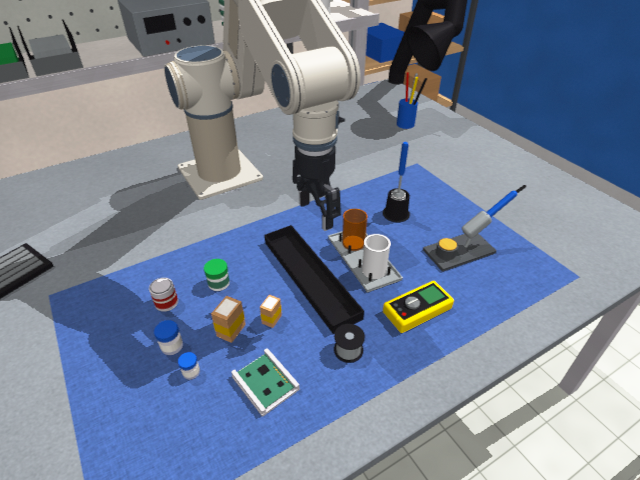

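View pics/a_side.png

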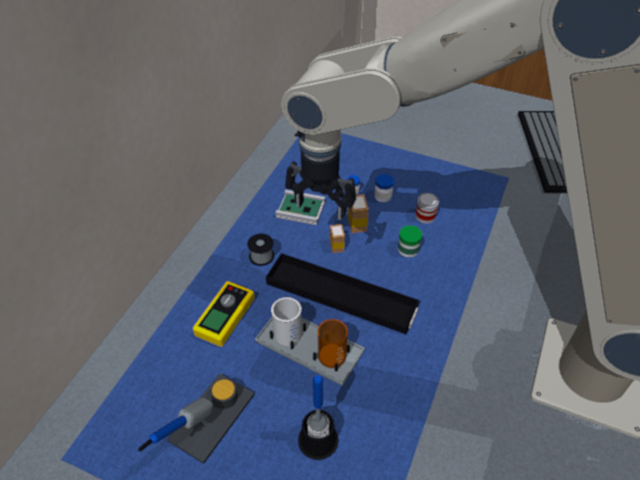

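View pics/a_wrist.png

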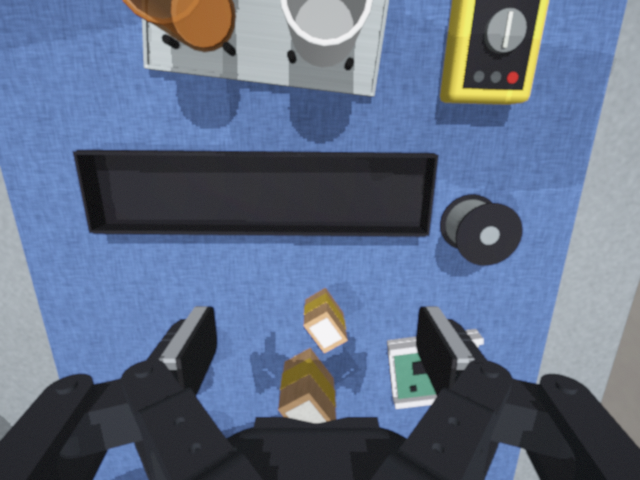

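The scene picture shows all four supplies: red can (163,294), green jar (216,274), and large and small versions of the box and the blue-lidded jar. The boxes are at (229,320) and (270,311), the jars at (169,337) and (189,365). The beakers are on the tray, amber at (354,228) and white at (376,256). The brush is at (400,185) and the bin at (310,278). Next I'll measure them.

```bash
cat > h.py <<'E'
from cell import env
import cv2,numpy as np
def grab(n,save=None):
    m=env.camera_model(n);p,d=env.get_image(n)
    if save: cv2.imwrite(f"pics/{save}.png",p[...,::-1])
    return p,d,m["intrinsics"],m["pose"]
def cloud(d,K,T):
    v,u=np.mgrid[0:480,0:640].astype(float)
    P=np.stack([(u-K[0,2])/K[0,0]*d,-(v-K[1,2])/K[1,1]*d,-d],-1)
    return P@T[:3,:3].T+T[:3,3]
def ray(u,v,z,K,T):
    r=T[:3,:3]@np.array([(u-K[0,2])/K[0,0],-(v-K[1,2])/K[1,1],-1]);return T[:3,3]+r*(z-T[2,3])/r[2]
def proj(X,K,T):
    c=T[:3,:3].T@(np.asarray(X)-T[:3,3]);return K[0,0]*c[0]/-c[2]+K[0,2],K[1,1]*c[1]/c[2]+K[1,2]
def topdown(P,rgb,x0=.3,x1=.95,y0=-.5,y1=.5,s=.002,zmin=-.02):
    # height-sorted orthographic colour map
    W=int((x1-x0)/s);H=int((y1-y0)/s)
    im=np.zeros((H,W,3),np.uint8);z=np.zeros((H,W),np.float32)
    q=P.reshape(-1,3);c=rgb.reshape(-1,3)
    ok=(q[:,2]>zmin)&(q[:,2]<.25);q=q[ok];c=c[ok];o=np.argsort(q[:,2]);q=q[o];c=c[o]
    i=((q[:,0]-x0)/s).astype(int);j=((y1-q[:,1])/s).astype(int)
    k=(i>=0)&(i<W)&(j>=0)&(j<H);im[j[k],i[k]]=c[k];z[j[k],i[k]]=q[k,2]
    return im,z
E
python3 - <<'E'
from h import *
for n in("scene","side"):
    p=cv2.imread(f"pics/a_{n}.png")[...,::-1];d=np.load(f"pics/a_{n}.npy");m=env.camera_model(n)
    P=cloud(d,m["intrinsics"],m["pose"]);hsv=cv2.cvtColor(np.ascontiguousarray(p),cv2.COLOR_RGB2HSV)
    z=P[...,2];inb=(P[...,0]>.35)&(P[...,0]<.98)&(P[...,1]>-.5)&(P[...,1]<.5)
    t=P[inb&(abs(z)<.02)];print(n,"bench z med",np.median(t[:,2]))
    def sh(nm,mask,exclude=None):
        mask=(mask&inb).astype(np.uint8)
        k,l,st,c=cv2.connectedComponentsWithStats(mask)
        for i in range(1,k):
            if st[i,4]>25:
                q=P[l==i];(cx,cy),r=cv2.minEnclosingCircle(q[:,:2].astype(np.float32))
                print(n,nm,"px",c[i].round(),st[i,4],"circ",round(cx,4),round(cy,4),"d",round(2*r,4),"zmed",np.median(q[:,2]).round(4),"mean",q.mean(0).round(4))
    h,s,v=hsv[...,0],hsv[...,1],hsv[...,2]
    sh("top60",(z>.055)&(z<.066)&(P[...,1]<0))
    sh("box80",(z>.076)&(z<.084)&(P[...,1]<0))
    sh("beaker",(z>.095)&(z<.106)&(P[...,1]>0))
    sh("brush",(z>.1)&(h>100)&(h<125)&(s>150)&(P[...,1]>.1))
    sh("holder",(z>.064)&(z<.075)&(P[...,1]>.2))
    sh("bin",(z>.025)&(z<.034)&(v<80)&(P[...,1]<.2))
    sh("low",(z>.03)&(z<.054)&(P[...,1]<0))
E
```

```text
scene bench z med 0.002088577923945678
scene top60 px [215. 267.] 336 circ 0.4668 -0.1886 d 0.0584 zmed 0.061 mean [ 0.4687 -0.1894  0.0607]
scene top60 px [160. 287.] 357 circ 0.4621 -0.3193 d 0.0553 zmed 0.0619 mean [ 0.4651 -0.3186  0.0616]
scene top60 px [269. 303.] 210 circ 0.6342 -0.1264 d 0.0484 zmed 0.0597 mean [ 0.6352 -0.1268  0.0596]
scene top60 px [228. 319.] 106 circ 0.6158 -0.2184 d 0.0658 zmed 0.0603 mean [ 0.6307 -0.2221  0.0603]
scene top60 px [165. 330.] 383 circ 0.5886 -0.3444 d 0.0509 zmed 0.063 mean [ 0.5916 -0.3449  0.0626]
scene box80 px [226. 308.] 425 circ 0.6163 -0.2175 d 0.0667 zmed 0.0813 mean [ 0.6172 -0.2186  0.0811]
scene beaker px [354. 217.] 154 circ 0.5193 0.175 d 0.0666 zmed 0.1003 mean [0.5212 0.175  0.0999]
scene beaker px [480. 220.] 114 circ 0.691 0.4465 d 0.0514 zmed 0.1004 mean [0.6962 0.4372 0.1005]
scene beaker px [377. 243.] 177 circ 0.6313 0.163 d 0.0659 zmed 0.1004 mean [0.6324 0.1629 0.1001]
scene brush px [403. 158.] 186 circ 0.4747 0.3552 d 0.0224 zmed 0.1935 mean [0.477  0.3535 0.1933]
scene brush px [496. 208.] 128 circ 0.6994 0.4812
[... 3062 characters left out ...]
288]
side low px [355. 180.] 75 circ 0.6713 -0.3252 d 0.0414 zmed 0.0457 mean [ 0.6665 -0.3277  0.0448]
side low px [383. 190.] 117 circ 0.5873 -0.3349 d 0.0461 zmed 0.0416 mean [ 0.5832 -0.3232  0.0418]
side low px [426. 210.] 147 circ 0.4604 -0.3092 d 0.0538 zmed 0.041 mean [ 0.4578 -0.2939  0.0416]
side low px [357. 220.] 141 circ 0.6152 -0.2127 d 0.0729 zmed 0.0414 mean [ 0.6069 -0.1931  0.0416]
side low px [336. 240.] 95 circ 0.6352 -0.122 d 0.0561 zmed 0.0431 mean [ 0.6278 -0.1068  0.0419]
side low px [261. 242.] 343 circ 0.7925 -0.0184 d 0.0661 zmed 0.0502 mean [ 0.7916 -0.0215  0.0494]
side low px [409. 245.] 127 circ 0.4637 -0.1758 d 0.0519 zmed 0.0418 mean [ 0.4611 -0.1637  0.0421]
```

```bash
python3 - <<'E'
from h import *
pl=[];ends=[]
for n,(u0,u1,v0,v1) in (("scene",(385,425,135,180)),("side",(300,335,370,415))):
    p=np.ascontiguousarray(cv2.imread(f"pics/a_{n}.png"));h=cv2.cvtColor(p,cv2.COLOR_BGR2HSV)
    m=np.zeros((480,640),bool);m[v0:v1,u0:u1]=True
    cam=env.camera_model(n);K,T=cam["intrinsics"],cam["pose"]
    P=cloud(np.load(f"pics/a_{n}.npy"),K,T)
    m&=(h[...,0]>95)&(h[...,0]<125)&(h[...,1]>120)&(P[...,2]>.12)
    v,u=np.nonzero(m);l=cv2.fitLine(np.c_[u,v].astype(np.float32),cv2.DIST_L2,0,.01,.01).ravel()
    print(n,len(u),l,P[m][:,2].min(),P[m][:,2].max())
    a=l[2:]-20*l[:2];b=l[2:]+20*l[:2]
    f=lambda q:T[:3,:3]@np.array([(q[0]-K[0,2])/K[0,0],-(q[1]-K[1,2])/K[1,1],-1])
    nn=np.cross(f(a),f(b));nn/=np.linalg.norm(nn);pl.append((nn,nn@T[:3,3]))
A=np.array([pl[0][0],pl[1][0]])
for z in(.07,.14,.205,.235):
    print(z,np.linalg.solve(A[:,:2],np.array([pl[0][1],pl[1][1]])-A[:,2]*z))
E
```

```text
scene 199 [ 1.3763097e-01 -9.9048358e-01  4.0283417e+02  1.5859799e+02] 0.13640105652489587 0.8217777951865878
side 322 [4.0386971e-02 9.9918413e-01 3.1733231e+02 3.9191614e+02] 0.13896815141215724 1.1475997813154575
0.07 [0.47274037 0.35756292]
0.14 [0.47469568 0.35574674]
0.205 [0.47651132 0.35406029]
0.235 [0.47734931 0.35328192]
```

```bash
python3 -m handwheel '[[0,-4,0,0,0,0,1],[0,-4.5,0,0,0,0,1],[-1.9,0,4.3,0,0,0,1],[-1.9,0,4.3,0,0,0,1],[-1.9,0,4.3,0,0,0,1],[-1.9,0,4.3,0,0,0,1],[-1.9,0,4.3,0,0,0,1],[-1.9,0,4.3,0,0,0,1],[-1.9,0,4.3,0,0,0,1],[-1.6,0,4.3,0,0,0,1]]' 40; python3 - <<'E'
from h import *
print(env.observe()["tcp_pos"])
grab("wrist","b_w");grab("side","b_s");p,d,K,T=grab("scene","b_sc")
E
```

```text
time: 1.4
tcp_pos: [0.475, 0.3452, 0.3161]
tcp_rot: [0.707, -0.0, -0.0, -0.707]
force: [0.9, 0.0, 0.6]
opening: 0.0854
[0.47496091 0.34523757 0.31612567]
```

View pics/b_w.png

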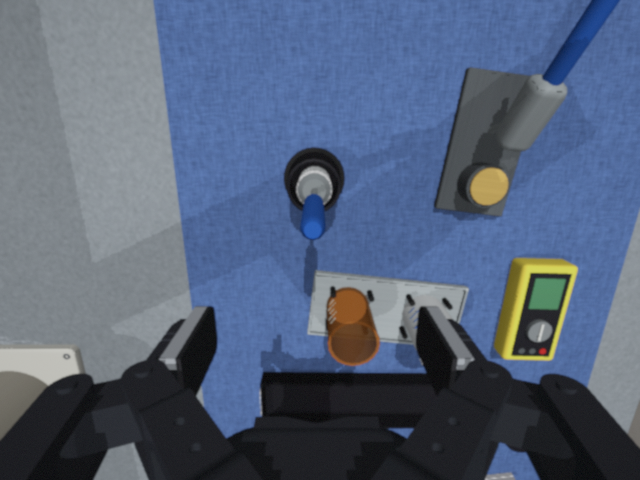

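View pics/b_s.png

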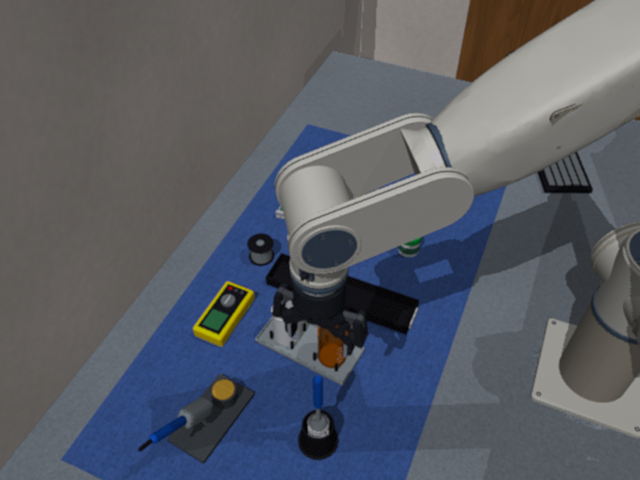

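The wrist view shows the brush handle's end at about (313,230), the holder mouth at (314,180) and the amber rim at (354,342). I'll cast rays from these.

```bash
python3 - <<'E'
from h import *
c=env.camera_model("wrist");K,T=c["intrinsics"],c["pose"];print(T.round(4))
p=cv2.imread("pics/b_w.png");h=cv2.cvtColor(p,cv2.COLOR_BGR2HSV)
m=np.zeros((480,640),np.uint8);m[195:245,295:332]=1
m&=((h[...,0]>100)&(h[...,0]<120)&(h[...,1]>200)).astype(np.uint8)
v,u=np.nonzero(m);print(len(u),u.min(),u.max(),v.min(),v.max())
print("rows",[(y,u[v==y].min(),u[v==y].max()) for y in (200,210,220,230)])
print("handle end",ray(313,229,.235,K,T),"handle low",ray(312.5,198,.14,K,T))
print("holder",ray(314.5,180,.07,K,T)); print("amber",ray(354,342,.101,K,T))
E
```

```text
[[ 1.     -0.0032 -0.0025  0.4759]
 [ 0.0038  0.9504  0.311   0.426 ]
 [ 0.0014 -0.311   0.9504  0.458 ]
 [ 0.      0.      0.      1.    ]]
55 302 323 197 229Traceback (most recent call last):
  File "<stdin>", line 7, in <module>
    return umr_minimum(a, axis, None, out, keepdims, initial, where)
ValueError: zero-size array to reduction operation minimum which has no identity
```

```bash
python3 - <<'E'
from h import *
c=env.camera_model("wrist");K,T=c["intrinsics"],c["pose"]
print("handle end",ray(313,229,.235,K,T),"handle low",ray(312.5,198,.14,K,T))
print("holder",ray(314.5,180,.07,K,T)); print("amber",ray(354,342,.101,K,T))
p=cv2.imread("pics/b_w.png");cv2.imwrite("pics/b_wc.png",cv2.resize(p[140:250,260:370],None,fx=5,fy=5))
E
```

```text
handle end [0.47433567 0.3615246  0.235     ] handle low [0.47318997 0.36394839 0.14      ]
holder [0.47481315 0.37054515 0.07      ]
amber [0.52259964 0.1823874  0.101     ]
```

View pics/b_wc.png

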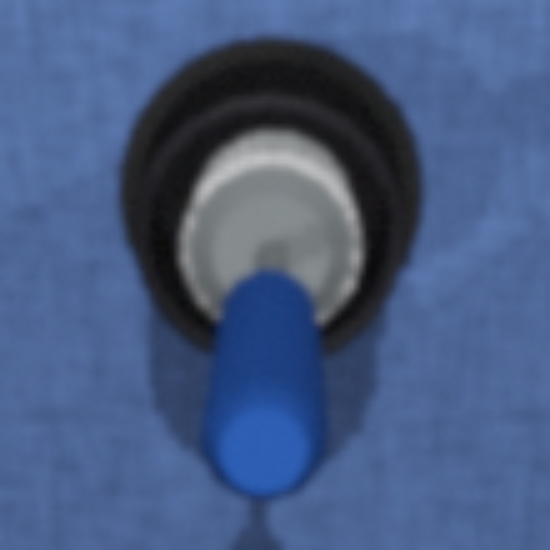

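```bash
python3 -m handwheel '[[-0.1,0,0.8,0,0,0,1],[0,0,0.7,0,0,0,1],[0,3,0,0,0,0,1],[0,3,0,0,0,0,1],[0,3,0,0,0,0,1],[0,3,0,0,0,0,1],[0,0.5,0,0,0,0,1],[0,0,0,0,0,0,0.1],[0,0,0,0,0,0,0],[0,0,0,0,0,0,0]]' 60
python3 -m handwheel '[[0,0,0,0,0,0,0],[0,0,0,0,0,0,0],[0,0,0,0,0,0,0],[0,0,0,0,0,0,0],[0,0,0,0,0,0,0],[0,0,0,0,0,0,0],[0,0,0,0,0,0,0],[0,-1,0,0,0,0,0],[0,-1,0,0,0,0,0],[0,-1,0,0,0,0,0]]' 60
python3 - <<'E'
from h import *
grab("wrist","c_w");grab("side","c_s");p,d,K,T=grab("scene","c_sc")
E
```

```text
time: 2.8
tcp_pos: [0.4755, 0.3594, 0.1925]
tcp_rot: [-0.707, -0.001, -0.001, 0.708]
force: [-0.6, 0.4, 0.1]
opening: 0.0321
time: 4.05
tcp_pos: [0.4752, 0.3591, 0.2223]
tcp_rot: [-0.707, -0.0, -0.0, 0.707]
force: [0.3, 0.2, -0.5]
opening: 0.0166
```

View pics/c_sc.png

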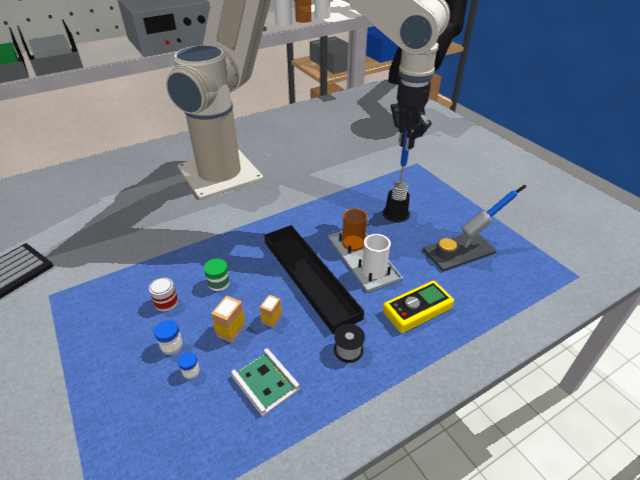

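View pics/c_w.png

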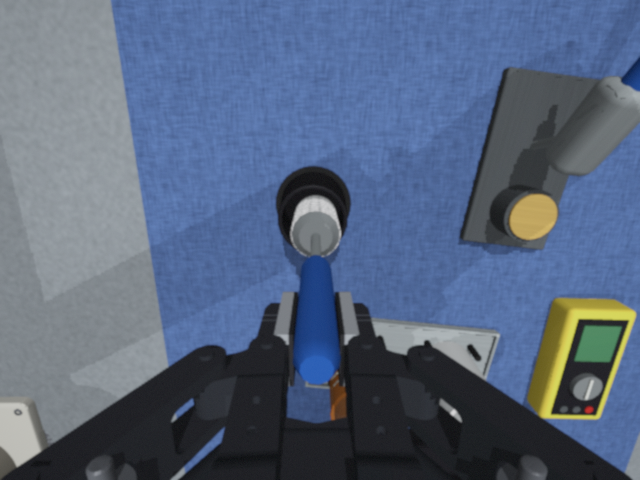

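```bash
python3 -m handwheel '[[0,-4,0,0,0,0,0],[0,-4,0,0,0,0,0],[0,-3,0,0,0,0,0],[2.6,0,-3.2,0,0,0,0],[2.6,0,-3.2,0,0,0,0],[2.6,0,-3.2,0,0,0,0],[2.6,0,-3.2,0,0,0,0],[2.6,0,-3.2,0,0,0,0],[2.6,0,-3.4,0,0,0,0],[0,0,0,0,0,0,0]]' 60
python3 - <<'E'
from h import *
grab("wrist","d_w");grab("side","d_s");grab("scene","d_sc")
for n in("d_s","d_sc"):
    p=cv2.imread(f"pics/{n}.png")
    a=p[180:380,220:420] if n=="d_s" else p[100:300,280:480]
    cv2.imwrite(f"pics/{n}c.png",cv2.resize(a,None,fx=3,fy=3))
E
```

```text
time: 5.45
tcp_pos: [0.6322, 0.1625, 0.3305]
tcp_rot: [0.707, -0.001, 0.001, -0.707]
force: [0.1, 1.1, -1.2]
opening: 0.0167
```

View pics/d_scc.png

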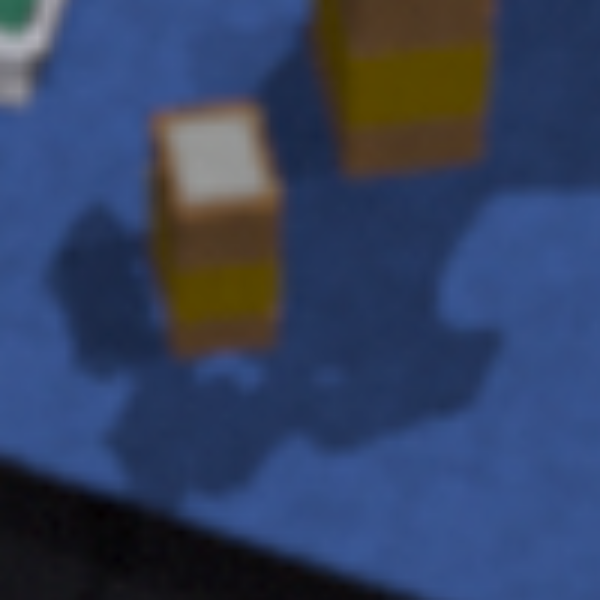

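View pics/d_sc.png

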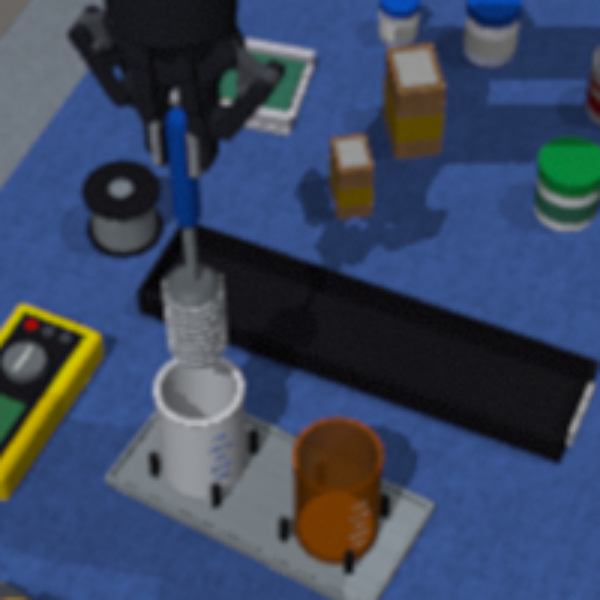

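View pics/d_w.png

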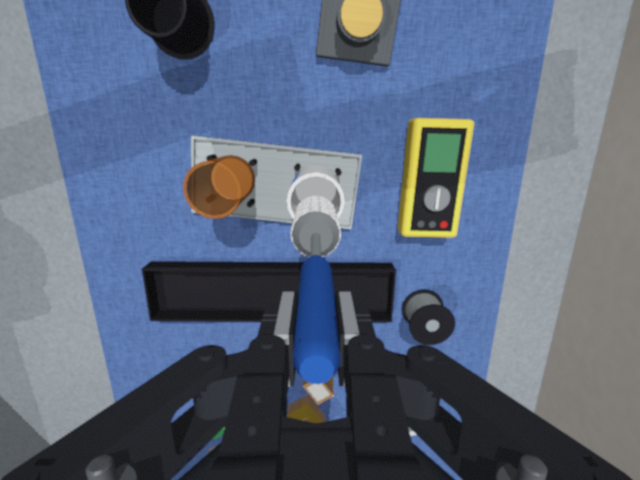

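```bash
python3 - <<'E'
from h import *
p,d,K,T=grab("scene","e_scene")
cv2.imwrite("pics/e_scenec.png",cv2.resize(p[150:300,310:460,::-1],None,fx=4,fy=4,interpolation=cv2.INTER_CUBIC))
for n in("scene","side","wrist"):
    c=env.camera_model(n);K,T=c["intrinsics"],c["pose"]
    print(n,"pred tip px",proj((.6322,.1625,.143),K,T),"headtop",proj((.6322,.1625,.219),K,T),"rim",proj((.631,.1646,.101),K,T))
c=env.camera_model("wrist");K,T=c["intrinsics"],c["pose"]
print("rim white",ray(315,202,.101,K,T),"amber",ray(213,188,.101,K,T),"head top",ray(316,233,.219,K,T))
p=cv2.imread("pics/d_w.png");cv2.imwrite("pics/d_wc.png",cv2.resize(p[140:260,170:370],None,fx=4,fy=4,interpolation=cv2.INTER_CUBIC))
E
```

```text
scene pred tip px (np.float64(377.90143662095926), np.float64(229.59913007983099)) headtop (np.float64(380.784051509385), np.float64(203.39725993861285)) rim (np.float64(376.83594316109486), np.float64(242.4395904294247))
side pred tip px (np.float64(285.32479503003054), np.float64(295.3402823292401)) headtop (np.float64(283.59123010488577), np.float64(271.8605143418224)) rim (np.float64(286.30028851976016), np.float64(308.3588762645167))
wrist pred tip px (np.float64(316.4346330536531), np.float64(217.59538295284014)) headtop (np.float64(316.62490275085406), np.float64(241.85616733451562)) rim (np.float64(315.2643585907137), np.float64(206.26253461714708))
rim white [0.63071029 0.16932221 0.101     ] amber [0.5211868 0.1844642 0.101    ] head top [0.63171042 0.16962553 0.219     ]
```

View pics/e_scenec.png

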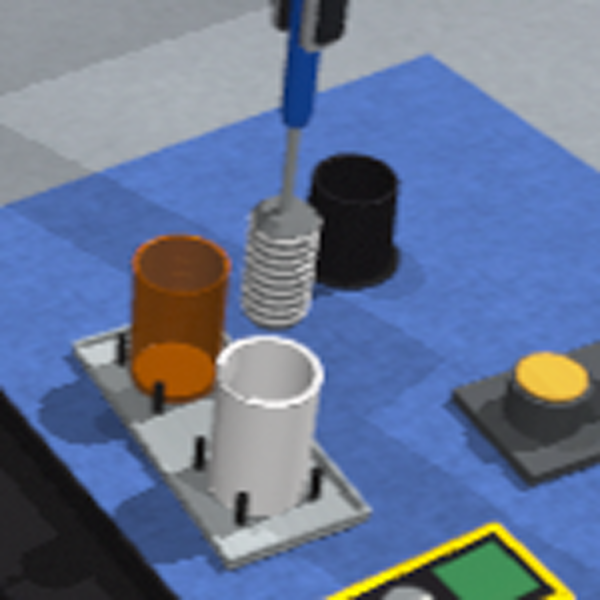

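View pics/d_wc.png

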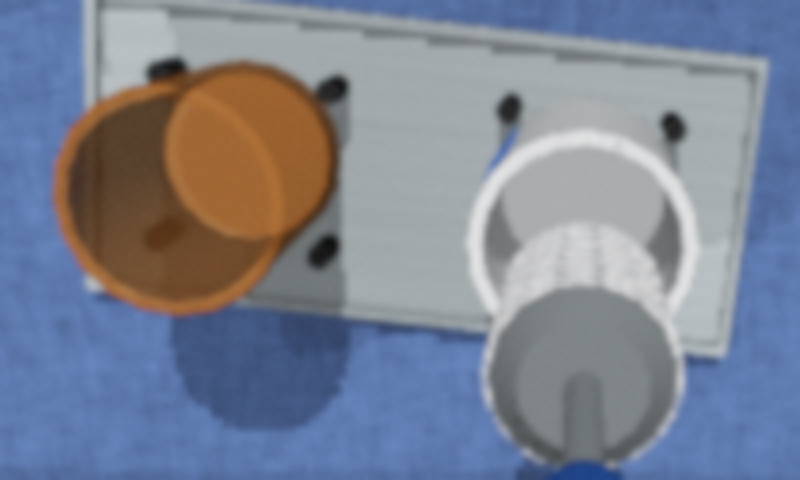

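```bash
python3 - <<'E'
from h import *
for n in("scene","side","wrist"):
    p,d,K,T=grab(n);P=cloud(d,K,T).reshape(-1,3)
    q=P[(abs(P[:,0]-.632)<.035)&(abs(P[:,1]-.166)<.035)]
    print(n,"cam dir",(-T[:2,2]).round(2),"minz above rim",np.sort(q[q[:,2]>.108][:,2])[:5].round(4))
    for a,b in((.145,.16),(.16,.18),(.18,.2),(.2,.214),(.216,.225),(.235,.265),(.28,.30)):
        s=q[(q[:,2]>a)&(q[:,2]<b)]
        if len(s)>4:
            (cx,cy),r=cv2.minEnclosingCircle(s[:,:2].astype(np.float32));print(a,len(s),round(cx,4),round(cy,4),round(2*r,4),s[:,:2].min(0).round(4),s[:,:2].max(0).round(4))
E
```

```text
scene cam dir [-0.65  0.38] minz above rim [0.1446 0.1453 0.1454 0.1463 0.1473]
0.145 59 0.6332 0.161 0.0376 [0.6222 0.1426] [0.6481 0.1774]
0.16 121 0.6308 0.1624 0.0393 [0.6172 0.143 ] [0.6491 0.1796]
0.18 121 0.6321 0.1612 0.0384 [0.6185 0.1431] [0.65   0.1775]
0.2 89 0.6291 0.1628 0.0407 [0.6105 0.1433] [0.6491 0.1797]
0.216 118 0.6318 0.1617 0.0373 [0.617  0.1432] [0.6482 0.1797]
0.235 35 0.6317 0.1633 0.009 [0.6258 0.159 ] [0.6344 0.1674]
0.28 59 0.6325 0.1623 0.0176 [0.626  0.1536] [0.6387 0.1707]
side cam dir [ 0.27 -0.61] minz above rim [0.1443 0.1446 0.1461 0.1468 0.1469]
0.145 53 0.6271 0.1736 0.0375 [0.6093 0.1628] [0.645  0.1881]
0.16 119 0.6289 0.1694 0.0394 [0.6103 0.1565] [0.647  0.1888]
0.18 115 0.6278 0.1706 0.039 [0.6101 0.1577] [0.6453 0.1888]
0.2 111 0.6298 0.1695 0.0413 [0.6096 0.1504] [0.65   0.1893]
0.216 166 0.6289 0.1695 0.0378 [0.6115 0.1514] [0.647  0.1869]
0.235 37 0.629 0.1691 0.0089 [0.6263 0.1649] [0.6333 0.1733]
0.28 63 0.6289 0.1698 0.018 [0.6205 0.1635] [0.6375 0.1786]
wrist cam dir [ 0.   -0.31] minz above rim [0.1517 0.1518 0.1523 0.1528 0.1529]
0.145 60 0.6316 0.1738 0.0366 [0.6134 0.1735] [0.6498 0.1864]
0.16 167 0.6312 0.1726 0.0376 [0.6126 0.1716] [0.6499 0.1864]
0.18 218 0.6314 0.173 0.0372 [0.6129 0.1725] [0.6499 0.1864]
0.2 299 0.6317 0.1667 0.0399 [0.6121 0.1485] [0.6508 0.1864]
0.216 1152 0.6318 0.1678 0.0352 [0.6147 0.1516] [0.649  0.1848]
0.235 143 0.6317 0.1673 0.0071 [0.6282 0.1672] [0.6351 0.1709]
0.28 291 0.6319 0.1688 0.0176 [0.6232 0.1684] [0.6406 0.1763]
```

```bash
python3 -m handwheel '[[0,2,0,0,0,0,0],[0,2,0,0,0,0,0],[0,2,0,0,0,0,0],[0,2,0,0,0,0,0],[0,2,0,0,0,0,0],[0,1.5,0,0,0,0,0],[0,0.8,0,0,0,0,0],[0,0.5,0,0,0,0,0],[0,0,0,0,0,0,0],[0,0,0,0,0,0,0]]' 60
python3 - <<'E'
from h import *
p,d,K,T=grab("scene");a=p[150:300,310:460,::-1];p,d,K,T=grab("side");b=p[230:380,210:360,::-1]
cv2.imwrite("pics/f.png",cv2.resize(np.hstack([a,b]),None,fx=2.6,fy=2.6,interpolation=cv2.INTER_CUBIC))
E
```

```text
time: 7.05
tcp_pos: [0.6314, 0.1651, 0.204]
tcp_rot: [-0.707, -0.0, -0.0, 0.707]
force: [-0.4, -0.1, -0.3]
opening: 0.0163
```

View pics/f.png

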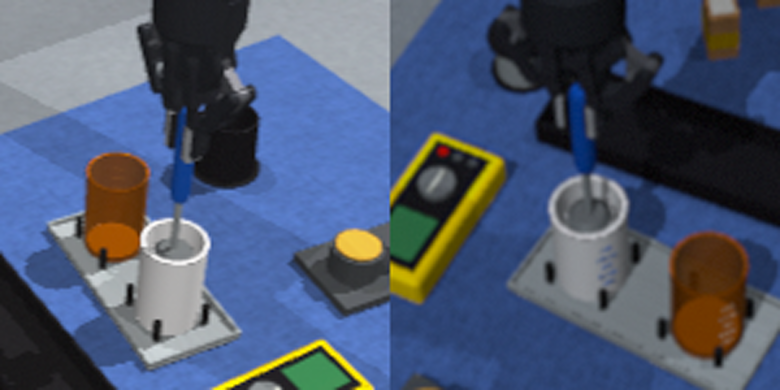

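```bash
python3 -m handwheel '[[0,0.3,0,0,0,0,0],[0,0.3,0,0,0,0,0],[0,0,0,0,0,0,0],[0,0,0,0,0,0,0],[0,0,0,0,0,0,0],[0,0,0,0,0,0,0],[0,0,0,0,0,0,0],[0,0,0,0,0,0,0],[0,0,0,0,0,0,0],[0,0,0,0,0,0,0]]' 60
python3 - <<'E'
from h import *
print(env.observe()['tcp_pos'],env.observe()['force'])
p,d,K,T=grab("wrist","f_w")
E
```

```text
time: 8.4
tcp_pos: [0.6309, 0.165, 0.1973]
tcp_rot: [0.707, -0.0, -0.0, -0.707]
force: [-0.4, -0.4, -0.2]
opening: 0.0164
[0.63093714 0.165019   0.19726776] [-0.44339675 -0.38156372 -0.24155438]
```

View pics/f_w.png

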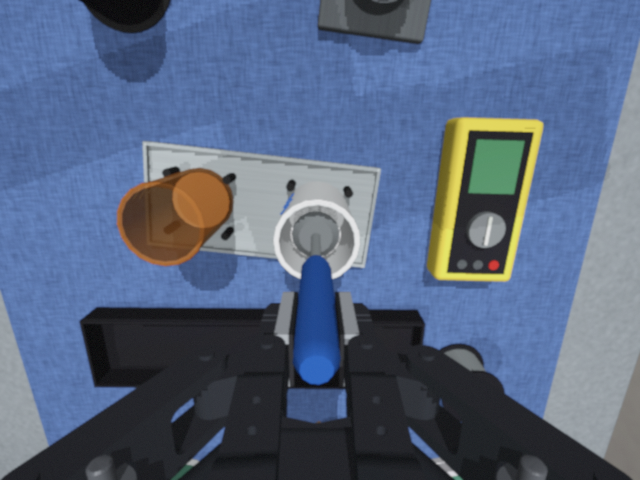

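```bash
python3 -m handwheel '[[0,0.2,0,0,0,0,0],[0,0,0,0,0,0,0],[0,0,0,0,0,0,0],[0,0,0,0,0,0,0],[0,0,0,0,0,0,0],[0,0,0,0,0,0,0],[0,0,0,0,0,0,0],[0,0,0,0,0,0,0],[0,0,0,0,0,0,0],[0,0,0,0,0,0,0]]' 60
```

```text
time: 9.7
tcp_pos: [0.6316, 0.1652, 0.1972]
tcp_rot: [-0.707, -0.001, -0.001, 0.707]
force: [-1.6, -0.5, 10.0]
opening: 0.0166
```

```bash
python3 -m handwheel '[[0,-2.1,0,0,0,0,0],[0,-2.1,0,0,0,0,0],[0,-2.1,0,0,0,0,0],[0,-2.2,0,0,0,0,0],[0,0,0,0,0,0,0],[0,2.4,0,0,0,0,0],[0,2.5,0,0,0,0,0],[0,2.2,0,0,0,0,0],[0,1.35,0,0,0,0,0],[0,0,0,0,0,0,0]]' 60
python3 -m handwheel '[[0,0,0,0,0,0,0],[0,-2.1,0,0,0,0,0],[0,-2.1,0,0,0,0,0],[0,-2.1,0,0,0,0,0],[0,-2.1,0,0,0,0,0],[0,0,0,0,0,0,0],[0,2.8,0,0,0,0,0],[0,2.8,0,0,0,0,0],[0,2.0,0,0,0,0,0],[0,0.8,0,0,0,0,0]]' 60
python3 -m handwheel '[[0,0,0,0,0,0,0],[0,0,0,0,0,0,0],[0,0,0,0,0,0,0],[0,-2.1,0,0,0,0,0],[0,-2.1,0,0,0,0,0],[0,-2.1,0,0,0,0,0],[0,-2.1,0,0,0,0,0],[0,0,0,0,0,0,0],[0,0,0,0,0,0,0],[0,0,0,0,0,0,0]]' 60
```

```text
time: 10.95
tcp_pos: [0.632, 0.1653, 0.1967]
tcp_rot: [-0.707, -0.001, -0.001, 0.707]
force: [0.3, 0.2, 5.4]
opening: 0.0166
time: 12.2
tcp_pos: [0.6314, 0.1652, 0.1966]
tcp_rot: [-0.707, -0.0, -0.0, 0.707]
force: [-6.6, -2.0, 41.9]
opening: 0.0166
time: 13.45
tcp_pos: [0.6304, 0.1648, 0.2784]
tcp_rot: [0.707, -0.001, -0.001, -0.707]
force: [0.2, -0.6, -0.8]
opening: 0.0166
```

```bash
python3 -m handwheel '[[0,-2.5,0,0,0,0,0],[0,-2.5,0,0,0,0,0],[-2.8,0,0.35,0,0,0,0],[-2.8,0,0.35,0,0,0,0],[-2.8,0,0.35,0,0,0,0],[-2.6,0,0.33,0,0,0,0],[0,0,0,0,0,0,0],[0,0,0,0,0,0,0],[0,0,0,0,0,0,0],[0,0,0,0,0,0,0]]' 60
python3 - <<'E'
from h import *
p,d,K,T=grab("scene");a=p[130:280,290:440,::-1];p,d,K,T=grab("side");b=p[240:390,260:410,::-1]
cv2.imwrite("pics/g.png",cv2.resize(np.hstack([a,b]),None,fx=2.6,fy=2.6,interpolation=cv2.INTER_CUBIC))
X=.5205;Y=.177
for n in("scene","side","wrist"):
    p,d,K,T=grab(n,"g_"+n);P=cloud(d,K,T).reshape(-1,3)
    q=P[(abs(P[:,0]-X)<.045)&(abs(P[:,1]-Y)<.045)]
    print(n,np.sort(q[q[:,2]>.108][:,2])[:3].round(4))
    for a,b in((.095,.106),(.145,.16),(.16,.18),(.18,.2),(.2,.214),(.235,.265),(.28,.30)):
        s=q[(q[:,2]>a)&(q[:,2]<b)]
        if len(s)>4:
            (cx,cy),r=cv2.minEnclosingCircle(s[:,:2].astype(np.float32));print(a,len(s),round(cx,4),round(cy,4),round(2*r,4))
E
```

```text
time: 14.7
tcp_pos: [0.5215, 0.1787, 0.3296]
tcp_rot: [0.707, -0.0, 0.0, -0.707]
force: [-0.3, 0.2, -0.5]
opening: 0.0166
scene [0.1412 0.143  0.143 ]
0.095 158 0.5204 0.1774 0.0669
0.145 61 0.5221 0.1735 0.0387
0.16 104 0.522 0.1752 0.0399
0.18 106 0.5235 0.1736 0.0379
0.2 76 0.5223 0.1755 0.0398
0.235 35 0.5235 0.1752 0.0091
0.28 50 0.5237 0.1752 0.0182
side [0.1378 0.1427 0.1444]
0.095 173 0.5198 0.181 0.0647
0.145 57 0.5179 0.1871 0.0358
0.16 118 0.5175 0.1858 0.0384
0.18 121 0.5201 0.1828 0.0401
0.2 120 0.5212 0.1811 0.0414
0.235 39 0.5204 0.1816 0.008
0.28 59 0.5203 0.1832 0.0172
wrist [0.1505 0.1511 0.1512]
0.095 462 0.5221 0.1787 0.0634
0.145 74 0.5218 0.185 0.0376
0.16 158 0.5223 0.1857 0.0371
0.18 217 0.5221 0.1851 0.0375
0.2 462 0.5222 0.1796 0.0397
0.235 143 0.5224 0.1803 0.007
0.28 317 0.5224 0.1802 0.0179
```

View pics/g.png

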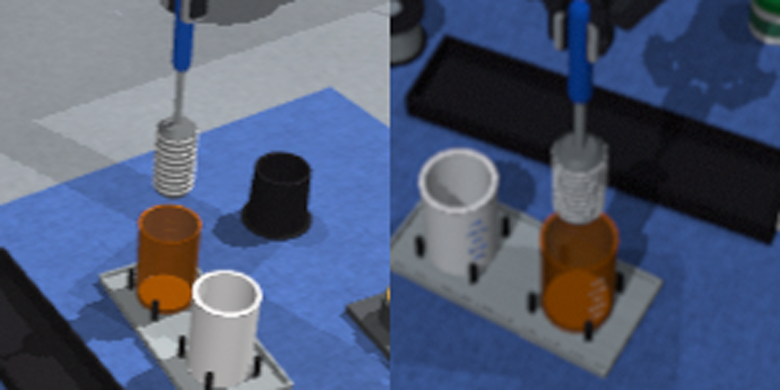

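View pics/g_wrist.png

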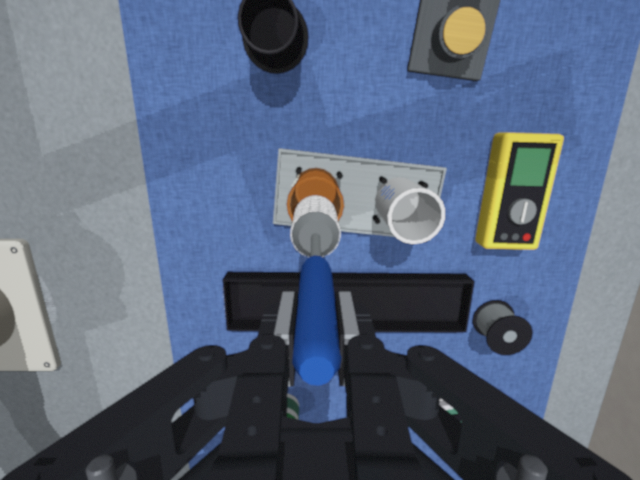

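```bash
python3 -m handwheel '[[-0.1,2,0,0,0,0,0],[0,2,0,0,0,0,0],[0,2,0,0,0,0,0],[0,2,0,0,0,0,0],[0,2,0,0,0,0,0],[0,1.5,0,0,0,0,0],[0,0.8,0,0,0,0,0],[0,0.5,0,0,0,0,0],[0,0,0,0,0,0,0],[0,0,0,0,0,0,0]]' 60
python3 -m handwheel '[[0,0.2,0,0,0,0,0],[0,0.2,0,0,0,0,0],[0,0.2,0,0,0,0,0],[0,0.1,0,0,0,0,0],[0,0,0,0,0,0,0],[0,0,0,0,0,0,0],[0,0,0,0,0,0,0],[0,0,0,0,0,0,0],[0,0,0,0,0,0,0],[0,0,0,0,0,0,0]]' 60
```

```text
time: 16.2
tcp_pos: [0.5203, 0.1789, 0.2024]
tcp_rot: [-0.707, -0.0, -0.0, 0.707]
force: [-0.0, 0.6, -0.7]
opening: 0.0166
time: 17.45
tcp_pos: [0.5208, 0.1791, 0.1966]
tcp_rot: [-0.707, -0.001, -0.001, 0.707]
force: [-2.4, -1.1, 13.8]
opening: 0.0165
```

Contact with the floor of the amber beaker. Now the strokes.

```bash
python3 -m handwheel '[[0,-2.1,0,0,0,0,0],[0,-2.1,0,0,0,0,0],[0,-2.1,0,0,0,0,0],[0,-2.2,0,0,0,0,0],[0,0,0,0,0,0,0],[0,2.4,0,0,0,0,0],[0,2.5,0,0,0,0,0],[0,2.2,0,0,0,0,0],[0,1.35,0,0,0,0,0],[0,0,0,0,0,0,0]]' 60
python3 -m handwheel '[[0,0,0,0,0,0,0],[0,-2.1,0,0,0,0,0],[0,-2.1,0,0,0,0,0],[0,-2.1,0,0,0,0,0],[0,-2.1,0,0,0,0,0],[0,0,0,0,0,0,0],[0,2.8,0,0,0,0,0],[0,2.7,0,0,0,0,0],[0,1.9,0,0,0,0,0],[0,0.9,0,0,0,0,0]]' 60
python3 -m handwheel '[[0,0,0,0,0,0,0],[0,0,0,0,0,0,0],[0,0,0,0,0,0,0],[0,-2.1,0,0,0,0,0],[0,-2.1,0,0,0,0,0],[0,-2.1,0,0,0,0,0],[0,-2.1,0,0,0,0,0],[0,0,0,0,0,0,0],[0,0,0,0,0,0,0],[0,0,0,0,0,0,0]]' 60
```

```text
time: 18.7
tcp_pos: [0.5213, 0.1793, 0.196]
tcp_rot: [-0.707, -0.001, -0.001, 0.707]
force: [1.4, 0.3, 5.0]
opening: 0.0164
time: 19.95
tcp_pos: [0.5194, 0.1788, 0.1956]
tcp_rot: [0.707, -0.001, -0.001, -0.707]
force: [-7.8, -0.9, 53.1]
opening: 0.0168
time: 21.2
tcp_pos: [0.5194, 0.1786, 0.2791]
tcp_rot: [0.707, -0.001, -0.001, -0.707]
force: [-0.4, -0.3, -0.8]
opening: 0.0166
```

```bash
python3 -m handwheel '[[0,-2.6,0,0,0,0,0],[0,-2.5,0,0,0,0,0],[-0.9,0,3.7,0,0,0,0],[-0.9,0,3.7,0,0,0,0],[-0.9,0,3.7,0,0,0,0],[-0.9,0,3.7,0,0,0,0],[-0.9,0,3.5,0,0,0,0],[0,0,0,0,0,0,0],[0,0,0,0,0,0,0],[0,0,0,0,0,0,0]]' 60
python3 - <<'E'
from h import *
X=.474;Y=.362
for n in("scene","side","wrist"):
    p,d,K,T=grab(n,"i_"+n);P=cloud(d,K,T).reshape(-1,3)
    q=P[(abs(P[:,0]-X)<.045)&(abs(P[:,1]-Y)<.045)]
    print(n,np.sort(q[q[:,2]>.108][:,2])[:3].round(4))
    for a,b in((.066,.074),(.145,.16),(.16,.18),(.18,.2),(.2,.214),(.235,.265),(.28,.30)):
        s=q[(q[:,2]>a)&(q[:,2]<b)]
        if len(s)>4:
            (cx,cy),r=cv2.minEnclosingCircle(s[:,:2].astype(np.float32));print(a,len(s),round(cx,4),round(cy,4),round(2*r,4))
p=cv2.imread("pics/i_scene.png")[100:250,320:470];b=cv2.imread("pics/i_side.png")[330:480,240:390];w=cv2.imread("pics/i_wrist.png")[130:280,240:390]
cv2.imwrite("pics/i.png",cv2.resize(np.hstack([p,b,w]),(795,265),interpolation=cv2.INTER_CUBIC))
E
```

```text
time: 22.45
tcp_pos: [0.4752, 0.3608, 0.331]
tcp_rot: [0.707, -0.001, 0.0, -0.707]
force: [-0.4, 0.1, -0.3]
opening: 0.0164
scene [0.144  0.1464 0.1466]
0.066 107 0.4696 0.3576 0.0668
0.145 47 0.4771 0.3541 0.0355
0.16 96 0.4749 0.3564 0.0403
0.18 99 0.4751 0.3565 0.0398
0.2 70 0.4781 0.3543 0.0379
0.235 29 0.4759 0.3561 0.0123
0.28 46 0.4766 0.3552 0.0195
side [0.1513 0.1518 0.1519]
0.066 199 0.4724 0.3637 0.0637
0.145 48 0.4729 0.3653 0.0375
0.16 113 0.4721 0.3669 0.0373
0.18 131 0.474 0.3647 0.0392
0.2 93 0.474 0.3624 0.0411
0.235 38 0.4743 0.3648 0.0065
0.28 56 0.4746 0.3651 0.0165
wrist [0.1524 0.1529 0.1535]
0.066 373 0.4744 0.3628 0.062
0.145 49 0.4751 0.3691 0.0358
0.16 179 0.4756 0.3678 0.037
0.18 207 0.4756 0.3678 0.0371
0.2 197 0.4759 0.3614 0.04
0.235 138 0.4762 0.3621 0.0071
0.28 271 0.4766 0.3634 0.0176
```

View pics/i.png

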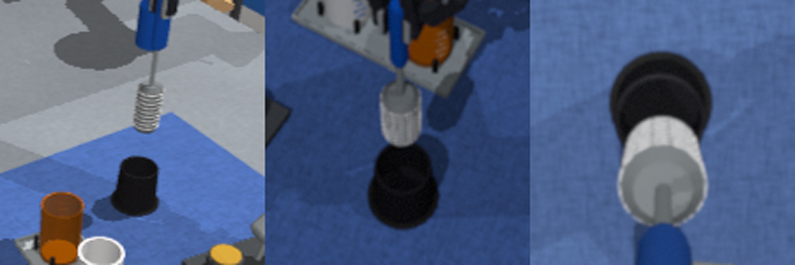

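```bash
python3 -m handwheel '[[-0.2,2,0,0,0,0,0],[0,2,0,0,0,0,0],[0,2,0,0,0,0,0],[0,2,0,0,0,0,0],[0,1.4,0,0,0,0,0],[0,0,0,0,0,0,0],[0,0,0,0,0,0,0],[0,0,0,0,0,0,0],[0,0,0,0,0,0,0],[0,0,0,0,0,0,0]]' 60
python3 - <<'E'
from h import *
for n in("scene","side","wrist"):grab(n,"j_"+n)
p=cv2.imread("pics/j_scene.png")[100:250,320:470];b=cv2.imread("pics/j_side.png")[330:480,240:390];w=cv2.imread("pics/j_wrist.png")[130:280,240:390]
cv2.imwrite("pics/j.png",cv2.resize(np.hstack([p,b,w]),(795,265),interpolation=cv2.INTER_CUBIC))
E
```

```text
time: 23.85
tcp_pos: [0.4731, 0.3619, 0.2376]
tcp_rot: [-0.707, -0.0, -0.0, 0.707]
force: [-0.4, -0.4, -1.6]
opening: 0.0168
```

View pics/j.png

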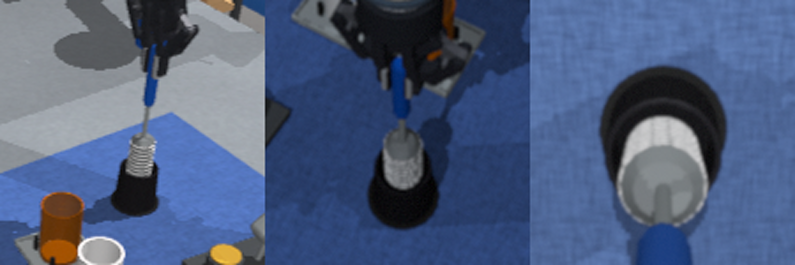

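The brush head is inside the mouth and centred. Now I'll lower it to the holder floor and release.

```bash
python3 -m handwheel '[[0,2,0,0,0,0,0],[0,1.5,0,0,0,0,0],[0,0.7,0,0,0,0,0],[0,0.3,0,0,0,0,0],[0,0.1,0,0,0,0,0],[0,0,0,0,0,0,0],[0,0,0,0,0,0,0],[0,0,0,0,0,0,0],[0,0,0,0,0,0,0.3],[0,0,0,0,0,0,0.6]]' 60
python3 -m handwheel '[[0,0,0,0,0,0,1],[0,0,0,0,0,0,1],[0,0,0,0,0,0,1],[0,-3,0,0,0,0,1],[0,-3,0,0,0,0,1],[0,-3,0,0,0,0,1],[0,-3,0,0,0,0,1],[0,0,-3,0,0,0,1],[0,0,-5,0,0,0,1],[0,0,-5,0,0,0,1]]' 60
python3 - <<'E'
from h import *
for n in("scene","side","wrist"):grab(n,"k_"+n)
E
```

```text
time: 25.25
tcp_pos: [0.4731, 0.3619, 0.1915]
tcp_rot: [-0.707, -0.0, -0.0, 0.707]
force: [0.1, 0.5, 0.7]
opening: 0.0427
time: 26.5
tcp_pos: [0.4727, 0.2307, 0.3114]
tcp_rot: [0.707, 0.0, -0.0, -0.707]
force: [0.4, 0.5, 0.4]
opening: 0.0854
```

View pics/k_scene.png

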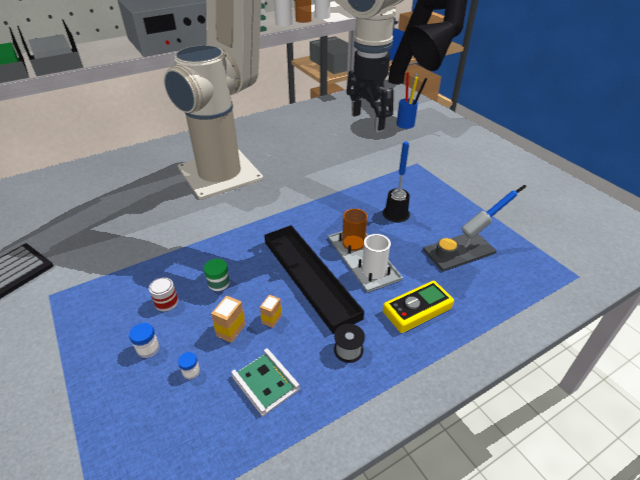

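View pics/k_wrist.png

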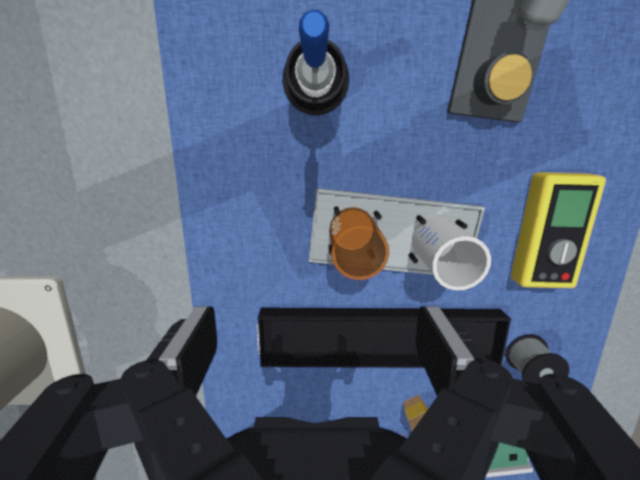

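```bash
python3 -m handwheel '[[2.3,-0.5,-3,0,0,0,1],[2.3,-0.5,-3,0,0,0,1],[2.3,-0.5,-3,0,0,0,1],[2.3,-0.5,-3,0,0,0,1],[0,0,-2.5,0,0,0,1],[0,0,0,0,0,0,1],[0,0,0,0,0,0,1],[0,0,0,0,0,0,1],[0,0,0,0,0,0,1],[0,0,0,0,0,0,1]]' 60
cat >> h.py <<'E'
def find(n,save=None):
    p,d,K,T=grab(n,save);P=cloud(d,K,T);z=P[...,2];h=cv2.cvtColor(p,cv2.COLOR_RGB2HSV)
    inb=(P[...,0]>.35)&(P[...,0]<.98)&(P[...,1]>-.55)&(P[...,1]<.5)
    out=[]
    for nm,mask in (("lid60",(z>.054)&(z<.067)&(P[...,1]<-.05)),("box80",(z>.074)&(z<.086)&(P[...,1]<-.05)),("beaker",(z>.094)&(z<.107)&(P[...,1]>.08)&(P[...,1]<.25))):
        k,l,st,c=cv2.connectedComponentsWithStats((mask&inb).astype(np.uint8))
        for i in range(1,k):
            if st[i,4]>60:
                q=P[l==i];(cx,cy),r=cv2.minEnclosingCircle(q[:,:2].astype(np.float32))
                rc=cv2.minAreaRect(q[:,:2].astype(np.float32)*1000)
                print(n,nm,"px",c[i].round(),st[i,4],"circ",round(cx,4),round(cy,4),"d",round(2*r,4),"rect",np.round(rc[0],1),np.round(rc[1],1),round(rc[2],1),"hsv",np.median(h[l==i],0))
    m=(z>.022)&(z<.037)&(h[...,2]<70)&inb&(P[...,1]>-.06)&(P[...,1]<.09)&(P[...,0]<.76)&(P[...,0]>.36)
    k,l,st,c=cv2.connectedComponentsWithStats(m.astype(np.uint8))
    big=np.isin(l,[i for i in range(1,k) if st[i,4]>20])
    q=P[big][:,:2].astype(np.float32)*1000;rc=cv2.minAreaRect(q);print(n,"bin",len(q),np.round(rc[0],1),np.round(rc[1],1),round(rc[2],2),"z",np.median(P[big][:,2]).round(4))
    return p,d,K,T
E
python3 - <<'E'
from h import *
for n in("scene","side","wrist"):find(n,"l_"+n)
print(env.observe()['tcp_pos'])
E
```

```text
time: 27.9
tcp_pos: [0.5649, 0.0873, 0.3313]
tcp_rot: [-0.707, -0.0, 0.0, 0.707]
force: [0.5, -0.2, 0.3]
opening: 0.0854
scene lid60 px [215. 267.] 340 circ 0.4669 -0.1885 d 0.0591 rect [ 466.3 -189.1] [55.4 54.7] 14.2 hsv [ 70. 211. 187.]
scene lid60 px [160. 287.] 360 circ 0.4616 -0.3194 d 0.0562 rect [ 462.2 -318.6] [52.  52.7] 28.0 hsv [155.   7. 175.]
scene lid60 px [269. 304.] 219 circ 0.6336 -0.1267 d 0.0489 rect [ 634.  -126.7] [31.  43.9] 31.6 hsv [ 15.  44. 244.]
scene lid60 px [228. 319.] 132 circ 0.6155 -0.2178 d 0.0673 rect [ 630.4 -218.1] [67.  33.1] 88.7 hsv [ 15. 137. 141.]
scene lid60 px [141. 333.] 411 circ 0.5705 -0.3901 d 0.0505 rect [ 570.8 -390.3] [48.7 48.1] 26.0 hsv [109. 222. 165.]
scene box80 px [226. 308.] 452 circ 0.616 -0.2174 d 0.0676 rect [ 615.1 -217.8] [41.7 58.4] 33.8 hsv [ 15.   60.5 245. ]
scene beaker px [354. 217.] 170 circ 0.5191 0.1757 d 0.0667 rect [519.4 174.6] [61.4 63. ] 54.0 hsv [ 14. 207. 104.]
scene beaker px [376. 243.] 190 circ 0.6313 0.1632 d 0.0658 rect [630.6 162.1] [61.2 63.3] 79.5 hsv [  0.   2. 187.]
scene bin 830 [565.3  12.5] [
[... 893 characters left out ...]
16.  26. 215.]
wrist lid60 px [248. 383.] 1011 circ 0.4679 -0.1856 d 0.0572 rect [ 467.9 -185.1] [55.5 54.5] 29.3 hsv [ 69. 146. 171.]
wrist lid60 px [348. 390.] 246 circ 0.6173 -0.2145 d 0.0678 rect [ 622.8 -200. ] [32.2 67.6] 69.2 hsv [ 15.  106.5 121. ]
wrist box80 px [350. 405.] 756 circ 0.6174 -0.2136 d 0.0659 rect [ 616.4 -213.5] [40.7 54.9] 32.5 hsv [ 16.  27. 211.]
wrist beaker px [270. 114.] 879 circ 0.5218 0.1787 d 0.0634 rect [521.9 179. ] [62.3 61.9] 43.5 hsv [ 14. 151. 158.]
wrist beaker px [383. 128.] 856 circ 0.6331 0.1663 d 0.0635 rect [633.  166.1] [62.  62.3] 5.6 hsv [105.   3. 214.]
wrist bin 2415 [567.5  17.5] [ 83.8 349.2] 89.5 z 0.0287
[0.56494291 0.08695163 0.33132759]
```

View pics/l_wrist.png

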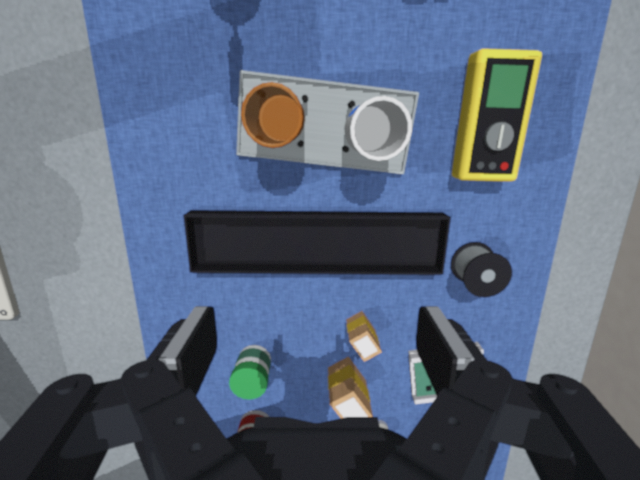

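```bash
python3 -m handwheel '[[0,0,0,0,0.1745,0,1],[0,0,0,0,0.1745,0,1],[0,0,0,0,0.1745,0,1],[0,0,0,0,0.1745,0,1],[0,0,0,0,0.1745,0,1],[0,0,0,0,0.1745,0,1],[0,0,0,0,0.1745,0,1],[0,0,0,0,0.1745,0,1],[0,0,0,0,0.1745,0,1],[0,0,0,0,0,0,1]]' 60
python3 - <<'E'
from h import *
o=env.observe();print(o['qpos'].round(3) if hasattr(o['qpos'],'round') else o['qpos'])
from scipy.spatial.transform import Rotation as R
print(R.from_quat(o['tcp_rot']).as_matrix().round(3),o['tcp_pos'])
E
```

```text
time: 29.3
tcp_pos: [0.565, 0.0868, 0.3313]
tcp_rot: [-0.5, 0.5, -0.5, 0.5]
force: [0.2, 0.4, 0.7]
opening: 0.0852
[0.132 0.244 1.648 0.    1.25  1.701]
[[ 0.002  0.     1.   ]
 [-1.     0.     0.002]
 [-0.    -1.     0.   ]] [0.56498401 0.0867716  0.33132738]
```

```bash
python3 -m handwheel '[[5,0,-1.3,0,0,0,1],[5,0,-1.3,0,0,0,1],[5,0,-1.3,0,0,0,1],[5,0,-1.3,0,0,0,1],[5,0,-1.3,0,0,0,1],[5,2,-1.3,0,0,0,1],[5,4,-1.3,0,0,0,1],[5.3,4,-1.2,0,0,0,1],[0,4,0,0,0,0,1],[0,0,0,0,0,0,1]]' 60
python3 - <<'E'
from h import *
for n in("scene","side","wrist"):find(n,"m_"+n)
print(env.observe()['tcp_pos'])
E
```

```text
time: 30.55
tcp_pos: [0.4615, -0.3094, 0.1933]
tcp_rot: [-0.501, 0.502, -0.497, 0.5]
force: [-0.5, 0.1, 0.0]
opening: 0.0852
scene lid60 px [215. 267.] 335 circ 0.4659 -0.1881 d 0.0592 rect [ 466.6 -188.8] [54.5 54.1] 49.6 hsv [ 70. 212. 187.]
scene lid60 px [160. 287.] 363 circ 0.4607 -0.3167 d 0.0577 rect [ 462.2 -318.2] [52.5 52.7] 54.8 hsv [150.   3. 236.]
scene lid60 px [269. 303.] 220 circ 0.6329 -0.1275 d 0.0501 rect [ 633.8 -126. ] [30.7 43.1] 33.0 hsv [ 17.  53. 234.]
scene lid60 px [228. 319.] 121 circ 0.6161 -0.2184 d 0.0663 rect [ 631.5 -219.2] [66.1 31.9] 87.0 hsv [ 15. 137. 143.]
scene lid60 px [141. 333.] 411 circ 0.5703 -0.3909 d 0.051 rect [ 570.3 -389.4] [46.7 48.9] 76.6 hsv [108. 223. 236.]
scene box80 px [226. 308.] 452 circ 0.6154 -0.2183 d 0.0678 rect [ 614.9 -217.7] [42.2 57.8] 32.1 hsv [ 15.   57.5 233. ]
scene beaker px [354. 217.] 169 circ 0.5191 0.1746 d 0.0668 rect [519.5 174.9] [62.6 63.1] 88.6 hsv [ 14. 203. 105.]
scene beaker px [377. 243.] 194 circ 0.6311 0.1623 d 0.0649 rect [631.6 162.1] [61.5 61.5] 7.0 hsv [  0.   3. 199.]
scene bin 815 [565.5  13.4
[... 1140 characters left out ...]
 98. 161.]
wrist lid60 px [201.  46.] 528 circ 0.6038 -0.2232 d 0.0566 rect [ 600.  -226.8] [10.5 56.4] 43.1 hsv [ 15. 114.  65.]
wrist lid60 px [422.  92.] 3647 circ 0.5706 -0.388 d 0.0499 rect [ 570.5 -388. ] [48.6 48.9] 0.2 hsv [109. 188. 186.]
wrist lid60 px [169. 224.] 3413 circ 0.4671 -0.1861 d 0.0559 rect [ 467.  -186.2] [54.7 55.4] 43.9 hsv [ 69. 143. 158.]
wrist lid60 px [323. 230.] 3059 circ 0.4622 -0.3157 d 0.0539 rect [ 462.4 -315.7] [53. 53.] 55.2 hsv [114.   6. 203.]
wrist box80 px [171.  24.] 4407 circ 0.6157 -0.215 d 0.0681 rect [ 615.8 -215.2] [40.6 56.1] 32.8 hsv [ 16.   4. 198.]
wrist bin 1195 [445.9 -24.5] [ 30.5 118. ] 74.52 z 0.0274
[ 0.46459995 -0.31022189  0.19760855]
```

View pics/m_wrist.png

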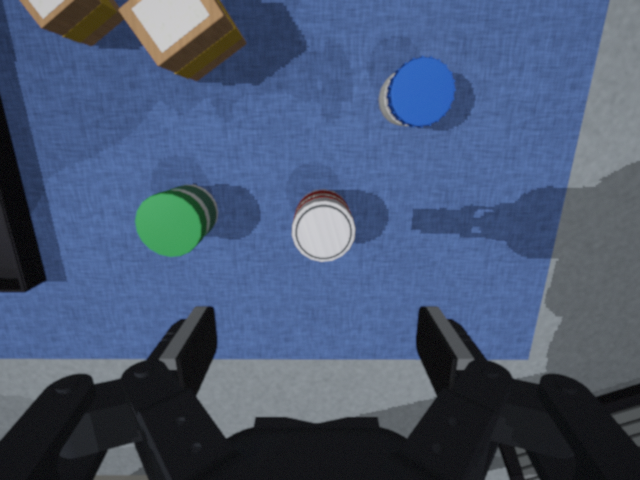

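View pics/m_scene.png

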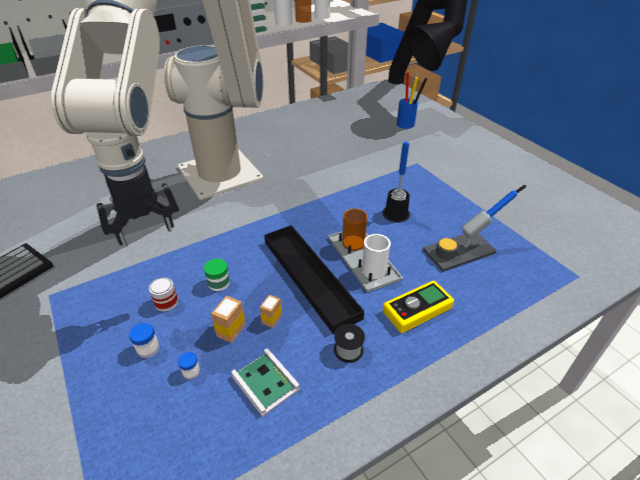

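```bash
python3 -m handwheel '[[0,0,0,0,0,0,1],[0,3,0,0,0,0,1],[0,4,0,0,0,0,1],[0,4,0,0,0,0,1],[0,3,0,0,0,0,1],[0,1.7,0,0,0,0,1],[0,0,0,0,0,0,1],[0,0,0,0,0,0,1],[0,0,0,0,0,0,0.3],[0,0,0,0,0,0,0.3]]' 50
```

```text
time: 31.95
tcp_pos: [0.4643, -0.3108, 0.0402]
tcp_rot: [0.5, -0.499, 0.501, -0.5]
force: [-4.1, 4.2, 22.9]
opening: 0.0526
```

```bash
python3 -m handwheel '[[0,0,0,0,0,0,0.3],[0,0,0,0,0,0,0.3],[0,-2,0,0,0,0,0.3],[0,-4,0,0,0,0,0.3],[0,-4,0,0,0,0,0.3],[-4,0,-0.6,0,0,0,0.3],[-4.5,0,-0.6,0,0,0,0.3],[-4.5,0,-0.6,0,0,0,0.3],[-4.5,0,-0.6,0,0,0,0.3],[-4.5,0,-0.6,0,0,0,0.3]]' 50
python3 - <<'E'
from h import *
p,d,K,T=grab("wrist","n_wrist");print(env.observe()['tcp_pos'])
E
```

```text
time: 33.2
tcp_pos: [0.433, -0.0888, 0.1392]
tcp_rot: [0.5, -0.5, 0.5, -0.5]
force: [0.9, -0.2, -2.8]
opening: 0.0523
[ 0.43083416 -0.08500648  0.13880699]
```

View pics/n_wrist.png

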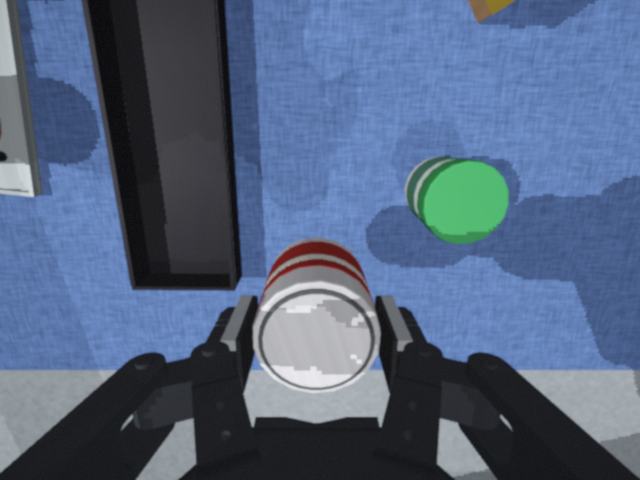

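```bash
cat >> h.py <<'E'
def held(zlo,zhi,win=.045):
    o=env.observe();t=o['tcp_pos'];p,d,K,T=grab("wrist");P=cloud(d,K,T)
    m=(P[...,2]>t[2]+zlo)&(P[...,2]<t[2]+zhi)&(abs(P[...,0]-t[0])<win)&(abs(P[...,1]-t[1])<.034)
    q=P[m];(cx,cy),r=cv2.minEnclosingCircle(q[:,:2].astype(np.float32))
    print("tcp",np.round(t,4),"held top circ",round(cx,4),round(cy,4),"d",round(2*r,4),len(q),"off",round(cx-t[0],4),round(cy-t[1],4),"z",np.median(q[:,2]))
E
python3 - <<'E'
from h import *
held(.014,.032)
c=env.camera_model("wrist");K,T=c["intrinsics"],c["pose"]
for u,v in((133,289),(240,289),(93,60),(229,60)):print(ray(u,v,.03,K,T))
E
```

```text
tcp [ 0.4308 -0.085   0.1388] held top circ 0.4357 -0.0851 d 0.0683 13349 off 0.0049 -0.0001 z 0.15882164845468924
[0.39001514 0.0594444  0.03      ]
[ 0.39037794 -0.0257627   0.03      ]
[0.55390203 0.05925837 0.03      ]
[ 0.5542483  -0.02911252  0.03      ]
```

```bash
python3 - <<'E'
from h import *
held(.0185,.023)
E
python3 -m handwheel '[[-3,0,-0.1,0,0,0,0.3],[-4,0,-0.1,0,0,0,0.3],[-3.1,0,0,0,0,0,0.3],[0,2,0,0,0,0,0.3],[0,3,0,0,0,0,0.3],[0,2,0,0,0,0,0.3],[0,0.5,0,0,0,0,0.3],[0,0,0,0,0,0,0.3],[0,0,0,0,0,0,0.3],[0,0,0,0,0,0,0.3]]' 50
python3 - <<'E'
from h import *
held(.0185,.023)
grab("wrist","o_w")
E
```

```text
tcp [ 0.4316 -0.0869  0.1389] held top circ 0.4366 -0.0864 d 0.0672 10887 off 0.005 0.0005 z 0.15896761752116273
time: 34.6
tcp_pos: [0.432, 0.0108, 0.0647]
tcp_rot: [-0.5, 0.5, -0.5, 0.5]
force: [-0.3, 0.6, -2.4]
opening: 0.052
tcp [0.432  0.0108 0.0647] held top circ 0.4371 0.0112 d 0.0671 10898 off 0.005 0.0004 z 0.0847176086680951
```

View pics/o_w.png

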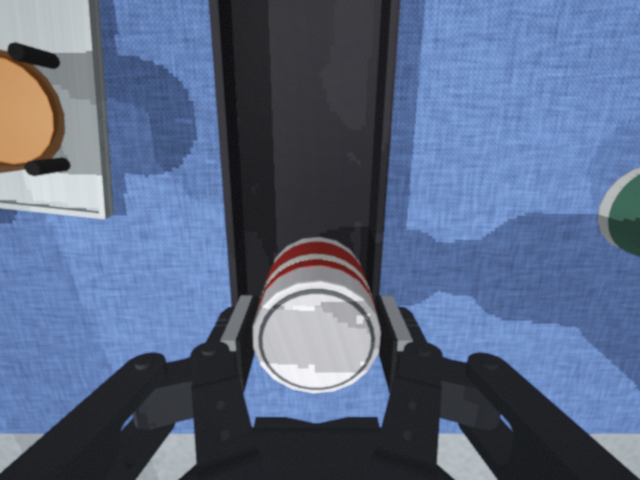

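```bash
python3 - <<'E'
from h import *
c=env.camera_model("wrist");K,T=c["intrinsics"],c["pose"]
for z in(.084,.0848):print(ray(316,287,z,K,T),ray(316,391,z,K,T),ray(254.5,337,z,K,T),ray(378.5,337,z,K,T))
print(env.observe()['tcp_pos'])
E
```

```text
[0.45399158 0.01159778 0.084     ] [0.40472013 0.01156133 0.084     ] [0.43159877 0.03665827 0.084     ] [ 0.43162128 -0.01391     0.084     ]
[0.45437176 0.01159829 0.0848    ] [0.40542155 0.01156207 0.0848    ] [0.43212495 0.03649539 0.0848    ] [ 0.43214731 -0.0137432   0.0848    ]
[0.43178756 0.01085789 0.06448551]
```

```bash
python3 -m handwheel '[[-0.5,0,-0.8,0,0,0,0.3],[0,0.8,0,0,0,0,0.3],[0,0.8,0,0,0,0,0.3],[0,0.4,0,0,0,0,0.3],[0,0.15,0,0,0,0,0.3],[0,0,0,0,0,0,0.3],[0,0,0,0,0,0,0.3],[0,0,0,0,0,0,0.4],[0,0,0,0,0,0,0.7],[0,0,0,0,0,0,1]]' 50
python3 -m handwheel '[[0,0,0,0,0,0,1],[0,0,0,0,0,0,1],[0,-2,0,0,0,0,1],[0,-3,0,0,0,0,1],[0,-4,0,0,0,0,1],[0,-4,0,0,0,0,1],[0,0,0,0,0,0,1],[0,0,0,0,0,0,1],[0,0,0,0,0,0,1],[0,0,0,0,0,0,1]]' 50
python3 - <<'E'
from h import *
for n in("scene","side","wrist"):
    p,d,K,T=grab(n,"p_"+n);P=cloud(d,K,T)
    m=(P[...,2]>.059)&(P[...,2]<.067)&(abs(P[...,0]-.42)<.04)&(abs(P[...,1]-.015)<.04)
    q=P[m];print(n,len(q),cv2.minEnclosingCircle(q[:,:2].astype(np.float32)))
c=env.camera_model("wrist");print(env.observe()['tcp_pos'])
E
```

```text
time: 35.95
tcp_pos: [0.4235, 0.0158, 0.0423]
tcp_rot: [0.5, -0.5, 0.5, -0.5]
force: [-0.1, 0.5, 0.8]
opening: 0.0758
time: 37.2
tcp_pos: [0.4228, 0.0158, 0.1715]
tcp_rot: [0.501, -0.5, 0.499, -0.5]
force: [0.3, -0.2, -0.4]
opening: 0.0855
scene 217 ((0.41996636986732483, 0.01266338862478733), 0.027365749701857567)
side 351 ((0.41882753372192383, 0.01730257272720337), 0.028377173468470573)
wrist 3640 ((0.421154260635376, 0.016311099752783775), 0.0269448421895504)
[0.42319669 0.01585907 0.17199235]
```

View pics/p_wrist.png

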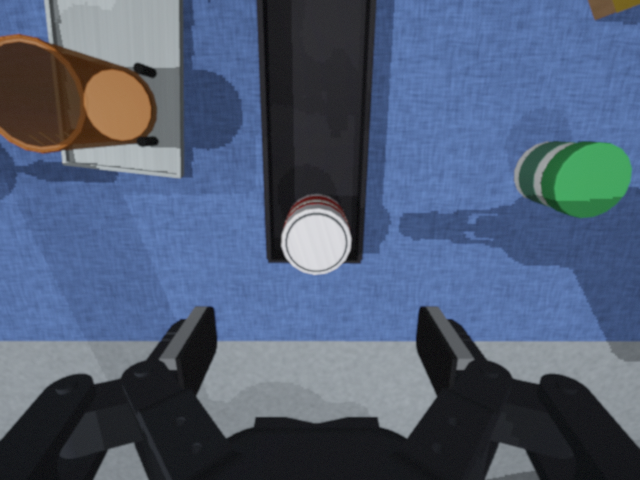

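```bash
python3 -m handwheel '[[3,0,0.9,0,0,0,1],[4,0,0.9,0,0,0,1],[4,0,0.9,0,0,0,1],[4,0,0.9,0,0,0,1],[3.5,0,0.5,0,0,0,1],[1.7,0,0.3,0,0,0,1],[0,0,0,0,0,0,1],[0,0,0,0,0,0,1],[0,3,0,0,0,0,1],[0,3,0,0,0,0,1]]' 50
python3 - <<'E'
from h import *
print(env.observe()['tcp_pos']);find("wrist","q_w")
E
```

```text
time: 38.6
tcp_pos: [0.4677, -0.1849, 0.1123]
tcp_rot: [-0.5, 0.499, -0.5, 0.501]
force: [0.9, 0.5, 0.5]
opening: 0.0851
[ 0.46770301 -0.18494554  0.1122726 ]
wrist lid60 px [363.  26.] 582 circ 0.609 -0.2134 d 0.0551 rect [ 596.7 -213.4] [24.6 54.9] 0.1 hsv [ 15. 111. 102.]
wrist lid60 px [318. 267.] 6112 circ 0.4671 -0.1856 d 0.0562 rect [ 467.4 -186. ] [54.8 55. ] 87.7 hsv [ 69. 146. 164.]
wrist box80 px [370.  15.] 2259 circ 0.6027 -0.2108 d 0.0414 rect [ 593.6 -210.8] [18.1 41.2] 0.2 hsv [ 16.  95. 191.]
wrist bin 5499 [502.7 -23.1] [ 33.3 229.8] 82.21 z 0.028
```

```bash
python3 -m handwheel '[[0,2.5,0,0,0,0,1],[0,2.5,0,0,0,0,1],[0,2,0,0,0,0,1],[0,0.6,0,0,0,0,1],[0,0,0,0,0,0,1],[0,0,0,0,0,0,0.4],[0,0,0,0,0,0,0.3],[0,0,0,0,0,0,0.3],[0,0,0,0,0,0,0.3],[0,0,0,0,0,0,0.3]]' 50
python3 -m handwheel '[[0,0,0,0,0,0,0.3],[0,-1.5,0,0,0,0,0.3],[0,-3,0,0,0,0,0.3],[0,-4,0,0,0,0,0.3],[0,-2.5,0,0,0,0,0.3],[-4,0,0.2,0,0,0,0.3],[-4,0,0.2,0,0,0,0.3],[-4,0,0.2,0,0,0,0.3],[-4,0,0.2,0,0,0,0.3],[-4,0,0.3,0,0,0,0.3]]' 50
python3 - <<'E'
from h import *
print(env.observe()['tcp_pos']);grab("wrist","r_w")
E
```

```text
time: 39.9
tcp_pos: [0.468, -0.1862, 0.0376]
tcp_rot: [0.5, -0.5, 0.5, -0.5]
force: [-0.5, 1.9, 7.5]
opening: 0.0544
time: 41.15
tcp_pos: [0.4782, 0.0151, 0.1474]
tcp_rot: [-0.5, 0.5, -0.5, 0.5]
force: [0.3, -0.5, -3.0]
opening: 0.0544
[0.4781862  0.01506822 0.14737361]
```

View pics/r_w.png

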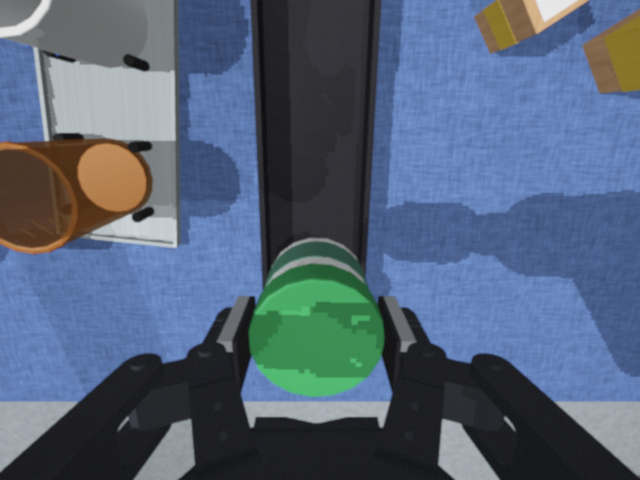

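```bash
python3 - <<'E'
from h import *
c=env.camera_model("wrist");K,T=c["intrinsics"],c["pose"];p=cv2.imread("pics/r_w.png");h=cv2.cvtColor(p,cv2.COLOR_BGR2HSV)
d=env.get_image("wrist")[1];P=cloud(d,K,T)
m=(h[...,0]>55)&(h[...,0]<85)&(h[...,1]>80)&(abs(P[...,2]-.17)<.004)
q=P[m];print(np.median(q[:,2]),cv2.minEnclosingCircle(q[:,:2].astype(np.float32)),env.observe()['tcp_pos'])
E
```

```text
0.16907647024024544 ((0.4776003360748291, 0.018991168588399887), 0.028228558599948883) [0.47845558 0.01664821 0.14737015]
```

```bash
python3 -m handwheel '[[0,2.5,0,0,0,0,0.3],[0,3,0,0,0,0,0.3],[0,2.5,0,0,0,0,0.3],[0,1.5,0,0,0,0,0.3],[0,0.8,0,0,0,0,0.3],[0,0.3,0,0,0,0,0.3],[0,0,0,0,0,0,0.3],[0,0.1,0,0,0,0,0.3],[0,0,0,0,0,0,0.3],[0,0,0,0,0,0,0.5]]' 50
python3 -m handwheel '[[0,0,0,0,0,0,1],[0,0,0,0,0,0,1],[0,0,0,0,0,0,1],[0,-2,0,0,0,0,1],[0,-4,0,0,0,0,1],[0,-4,0,0,0,0,1],[0,-3,0,0,0,0,1],[0,0,0,0,0,0,1],[0,0,0,0,0,0,1],[0,0,0,0,0,0,1]]' 50
python3 - <<'E'
from h import *
for n in("scene","side","wrist"):
    p,d,K,T=grab(n,"s_"+n);P=cloud(d,K,T)
    m=(P[...,2]>.059)&(P[...,2]<.067)&(abs(P[...,0]-.48)<.04)&(abs(P[...,1]-.015)<.04)
    h=cv2.cvtColor(p,cv2.COLOR_RGB2HSV);g=m&(h[...,0]>55)&(h[...,0]<85)&(h[...,1]>80)
    q=P[g];print(n,len(q),cv2.minEnclosingCircle(q[:,:2].astype(np.float32)))
    m=(P[...,2]>.059)&(P[...,2]<.067)&(abs(P[...,0]-.42)<.04)&(abs(P[...,1]-.015)<.04)&(h[...,1]<50)
    q=P[m];print(n,len(q),cv2.minEnclosingCircle(q[:,:2].astype(np.float32)))
print(env.observe()['tcp_pos'])
E
```

```text
time: 42.5
tcp_pos: [0.4791, 0.0139, 0.0407]
tcp_rot: [-0.5, 0.5, -0.5, 0.5]
force: [-2.0, -0.0, 7.2]
opening: 0.0541
time: 43.75
tcp_pos: [0.4776, 0.0139, 0.1683]
tcp_rot: [0.501, -0.501, 0.499, -0.499]
force: [-0.6, 0.1, -0.8]
opening: 0.0857
scene 260 ((0.47711071372032166, 0.011469027027487755), 0.029008030891418457)
scene 203 ((0.4202921688556671, 0.012323528528213501), 0.028426392003893852)
side 373 ((0.4763263165950775, 0.015518460422754288), 0.029269713908433914)
side 347 ((0.4191938638687134, 0.018196411430835724), 0.02802499569952488)
wrist 4027 ((0.4783690273761749, 0.014402917586266994), 0.028089584782719612)
wrist 3114 ((0.4210093915462494, 0.015883278101682663), 0.027268536388874054)
[0.47793876 0.01386974 0.16860963]
```

View pics/s_wrist.png

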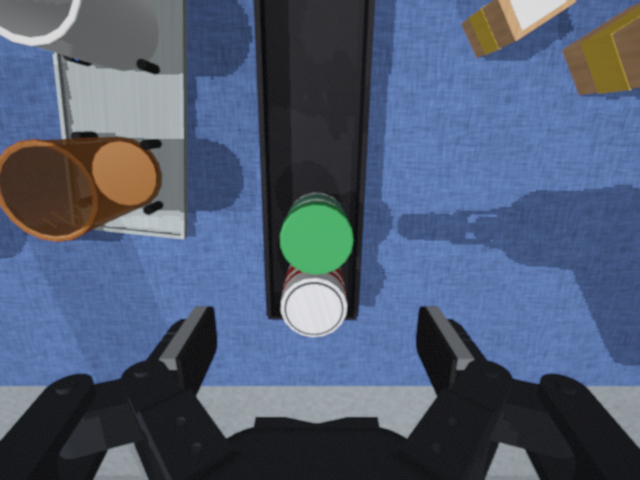

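View pics/s_scene.png

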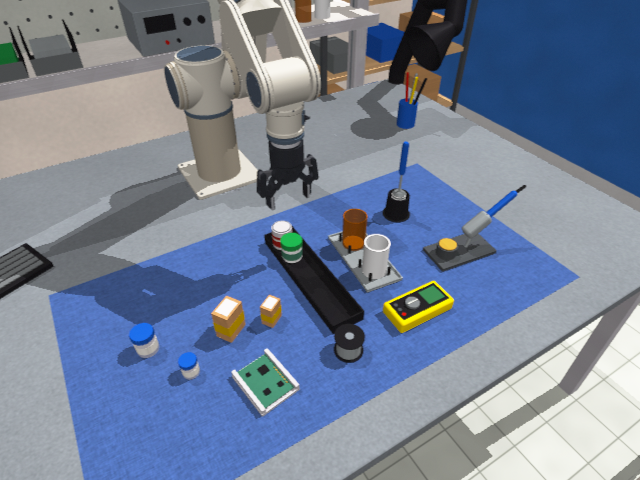

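```bash
python3 -m handwheel '[[4,0,0.9,0,0,0,1],[5,0,1.2,0,0,0,1],[5,0,1.2,0,0,0,1],[5,0,1.2,0,0,0,1],[5,0,1.2,0,0,0,1],[5,0,1.2,0,0,0,1],[5,0,1.2,0,0,0,1],[4,0,0.8,0,0,0,1],[2.2,0,0.4,0,0,0,1],[0,0,0,0,0,0,1]]' 50
python3 - <<'E'
from h import *
p,d,K,T=find("wrist","t_w");print(env.observe()['tcp_pos'])
s=cv2.imread("pics/s_scene.png")[290:390,110:290];cv2.imwrite("pics/t_c.png",cv2.resize(s,None,fx=4,fy=4,interpolation=cv2.INTER_CUBIC))
E
```

```text
time: 45.15
tcp_pos: [0.5712, -0.3895, 0.1684]
tcp_rot: [-0.5, 0.501, -0.5, 0.5]
force: [-0.9, -0.1, -0.2]
opening: 0.0855
wrist lid60 px [100. 172.] 819 circ 0.6159 -0.2161 d 0.0679 rect [ 610.2 -230.6] [32.4 67.7] 68.8 hsv [ 15. 111.  84.]
wrist lid60 px [315. 240.] 3062 circ 0.5702 -0.3882 d 0.0501 rect [ 570.5 -388.2] [48.5 48.6] 74.0 hsv [109. 186. 193.]
wrist box80 px [ 58. 183.] 5373 circ 0.6159 -0.2152 d 0.0687 rect [ 616.1 -215.3] [40.6 57.8] 33.1 hsv [ 16.  23. 193.]
wrist bin 0 [0. 0.] [0. 0.] 0.0 z nan
[ 0.57102391 -0.3881727   0.16840712]
  return _methods._mean(a, axis=axis, dtype=dtype,
  ret = ret.dtype.type(ret / rcount)
```

View pics/t_c.png

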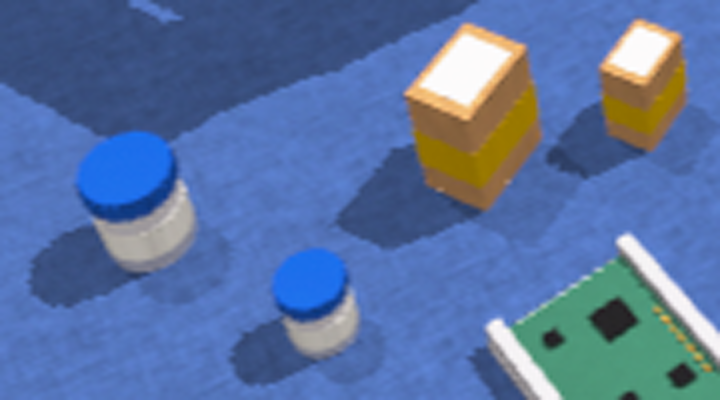

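View pics/t_w.png

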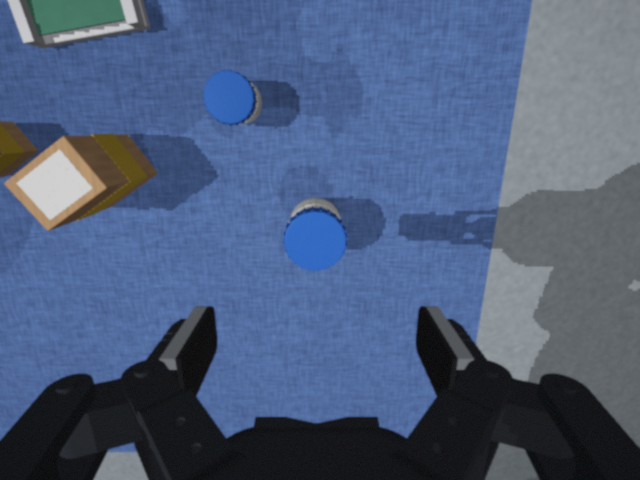

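The jar at wrist (315,240) has a 48 mm lid at 62 mm height, so it is the larger gel_jar. The one at (230,97) is the small look-alike. The larger box is the one in the middle of the crop at (475,115). Next I'll grasp the jar.

```bash
python3 -m handwheel '[[0,3,0,0,0,0,1],[0,4,0,0,0,0,1],[0,3.5,0,0,0,0,1],[0,2,0,0,0,0,1],[0,0.6,0,0,0,0,1],[0,0,0,0,0,0,1],[0,0,0,0,0,0,0.3],[0,0,0,0,0,0,0.2],[0,0,0,0,0,0,0.2],[0,0,0,0,0,0,0.2]]' 50
python3 -m handwheel '[[0,0,0,0,0,0,0.2],[0,0,0,0,0,0,0.2],[0,-2,0,0,0,0,0.2],[0,-4,0,0,0,0,0.2],[0,-5,0,0,0,0,0.2],[0,-3,0,0,0,0,0.2],[-4,0,-0.3,0,0,0,0.2],[-4.5,0,-0.5,0,0,0,0.2],[-5,0,-0.5,0,0,0,0.2],[-5,0,-0.5,0,0,0,0.2]]' 50
python3 -m handwheel '[[-5,0,-0.5,0,0,0,0.2],[-5,0,-0.5,0,0,0,0.2],[-5,0,-0.5,0,0,0,0.2],[-4.5,0,-0.3,0,0,0,0.2],[-2,0,-0.2,0,0,0,0.2],[0,0,0,0,0,0,0.2],[0,0,0,0,0,0,0.2],[0,0,0,0,0,0,0.2],[0,0,0,0,0,0,0.2],[0,0,0,0,0,0,0.2]]' 50
python3 - <<'E'
from h import *
t=env.observe()['tcp_pos'];print(t);p,d,K,T=grab("wrist","u_w");P=cloud(d,K,T);h=cv2.cvtColor(p,cv2.COLOR_RGB2HSV)
m=(h[...,0]>100)&(h[...,0]<115)&(h[...,1]>130)&(abs(P[...,2]-t[2]-.025)<.006)&(abs(P[...,1]-t[1])<.04)
q=P[m];print(len(q),np.median(q[:,2]),cv2.minEnclosingCircle(q[:,:2].astype(np.float32)))
E
```

```text
time: 46.45
tcp_pos: [0.5722, -0.3886, 0.0399]
tcp_rot: [0.5, -0.499, 0.501, -0.5]
force: [-0.3, 0.4, 6.7]
opening: 0.046
time: 47.7
tcp_pos: [0.5533, -0.2018, 0.1799]
tcp_rot: [0.5, -0.5, 0.501, -0.5]
force: [0.7, 0.3, -0.8]
opening: 0.0464
time: 48.95
tcp_pos: [0.5335, 0.0114, 0.1784]
tcp_rot: [-0.5, 0.5, -0.5, 0.5]
force: [-0.3, 0.3, -0.7]
opening: 0.0464
[0.53348867 0.01138727 0.17844597]
9474 0.1998668418254564 ((0.5321860909461975, 0.011414777487516403), 0.025252286344766617)
```

View pics/u_w.png

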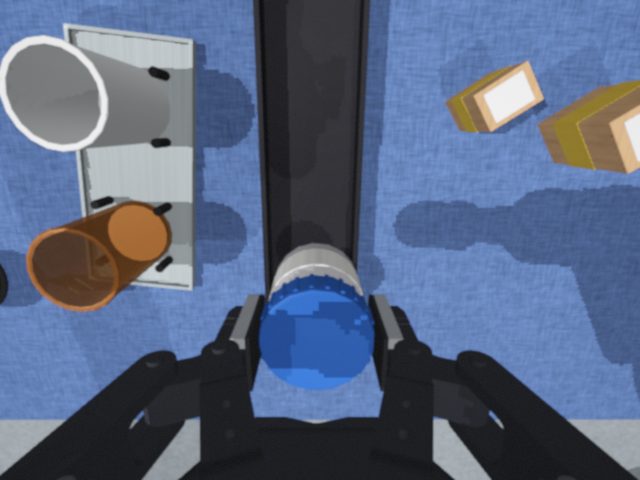

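```bash
python3 -m handwheel '[[-0.3,3,0,0,0,0,0.2],[0,4,0,0,0,0,0.2],[0,3,0,0,0,0,0.2],[0,2,0,0,0,0,0.2],[0,1,0,0,0,0,0.2],[0,0.4,0,0,0,0,0.2],[0,0.1,0,0,0,0,0.2],[0,0,0,0,0,0,0.2],[0,0,0,0,0,0,0.2],[0,0,0,0,0,0,0.5]]' 50
python3 -m handwheel '[[0,0,0,0,0,0,1],[0,0,0,0,0,0,1],[0,0,0,0,0,0,1],[0,-2,0,0,0,0,1],[0,-4,0,0,0,0,1],[0,-4,0,0,0,0,1],[0,-3,0,0,0,0,1],[0,0,0,0,0,0,1],[0,0,0,0,0,0,1],[0,0,0,0,0,0,1]]' 50
python3 - <<'E'
from h import *
t=env.observe()['tcp_pos'];print(t);p,d,K,T=grab("wrist","v_w");P=cloud(d,K,T);h=cv2.cvtColor(p,cv2.COLOR_RGB2HSV)
m=(h[...,0]>100)&(h[...,0]<115)&(h[...,1]>130)&(abs(P[...,2]-.064)<.006)&(abs(P[...,1]-t[1])<.04)
q=P[m];print(len(q),np.median(q[:,2]),cv2.minEnclosingCircle(q[:,:2].astype(np.float32)))
E
```

```text
time: 50.25
tcp_pos: [0.5337, 0.0149, 0.0439]
tcp_rot: [-0.5, 0.5, -0.5, 0.5]
force: [0.6, 0.2, -1.1]
opening: 0.0466
time: 51.5
tcp_pos: [0.5326, 0.0149, 0.1722]
tcp_rot: [0.501, -0.501, 0.499, -0.499]
force: [0.1, -0.7, -0.9]
opening: 0.0857
[0.53259495 0.01489724 0.1722335 ]
3026 0.06436214856386677 ((0.5318704843521118, 0.01551844272762537), 0.024748070165514946)
```

View pics/v_w.png

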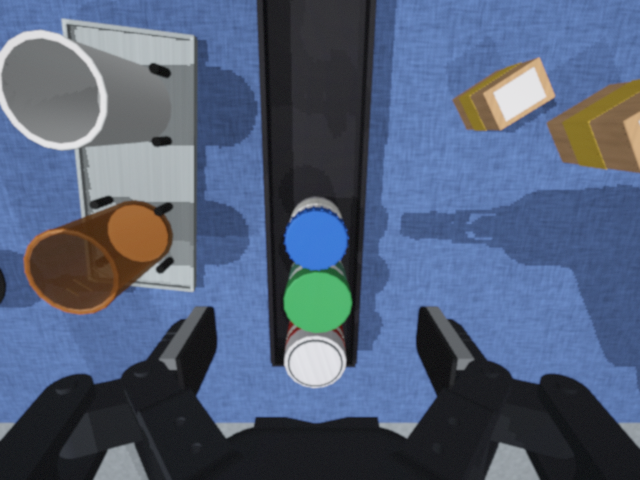

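```bash
python3 -m handwheel '[[4,0,1.5,0,0,0,1],[5,0,1.8,0,0,0,1],[5,0,1.8,0,0,0,1],[5,0,1.8,0,0,0,1],[4,0,1.4,0,0,0,1],[0,0,0,0,-0.144,0,1],[0,0,0,0,-0.144,0,1],[0,0,0,0,-0.144,0,1],[0,0,0,0,-0.144,0,1],[0,0,0,0,0,0,1]]' 50
python3 - <<'E'
from h import *
from scipy.spatial.transform import Rotation as R
p,d,K,T=find("wrist","w_w");find("scene");o=env.observe();print(o['tcp_pos'],R.from_quat(o['tcp_rot']).as_matrix()[:,0])
E
```

```text
time: 52.8
tcp_pos: [0.6161, -0.215, 0.1724]
tcp_rot: [0.621, -0.338, 0.337, -0.621]
force: [-0.0, -0.2, -0.7]
opening: 0.0853
wrist lid60 px [224. 149.] 2420 circ 0.6349 -0.1232 d 0.0498 rect [ 635.4 -123.2] [28.7 41.5] 32.9 hsv [ 16.  13. 204.]
wrist lid60 px [316. 214.] 293 circ 0.6328 -0.2045 d 0.0555 rect [ 633.  -204.4] [ 1.  55.3] 33.1 hsv [ 15. 108. 114.]
wrist box80 px [316. 245.] 4234 circ 0.6164 -0.2151 d 0.0676 rect [ 616.5 -215.1] [40.3 56. ] 32.8 hsv [ 16.  15. 205.]
wrist bin 5351 [543.2  16. ] [ 86.9 303.8] 89.76 z 0.028
scene lid60 px [269. 303.] 218 circ 0.6346 -0.1263 d 0.048 rect [ 634.2 -127.1] [31.1 43.6] 32.0 hsv [ 15.   46.  243.5]
scene lid60 px [228. 320.] 128 circ 0.6166 -0.2186 d 0.0658 rect [ 631.7 -219.6] [65.5 32.4] 86.1 hsv [ 15. 137. 140.]
scene box80 px [226. 308.] 445 circ 0.6158 -0.2176 d 0.0666 rect [ 615.6 -217.7] [42.9 56.6] 33.3 hsv [ 15.  46. 244.]
scene beaker px [354. 217.] 164 circ 0.52 0.1755 d 0.0664 rect [520.  175.7] [61.8 62.2] 66.4 hsv [ 13. 205. 103.]
scene beaker px [376. 243.] 184 circ 0.6293 0.1628 d 0.0669 rect [630.9 162.5] [61.6 61.9] 17.0 hsv [  6.   3. 196.]
scene bin 666 [565.8  13.2] [ 86.7 354.5] 89.63 z 0.0295
[ 0.6162405  -0.21499329  0.17275772] [ 0.54244382 -0.84009157 -0.00092841]
```

View pics/w_w.png

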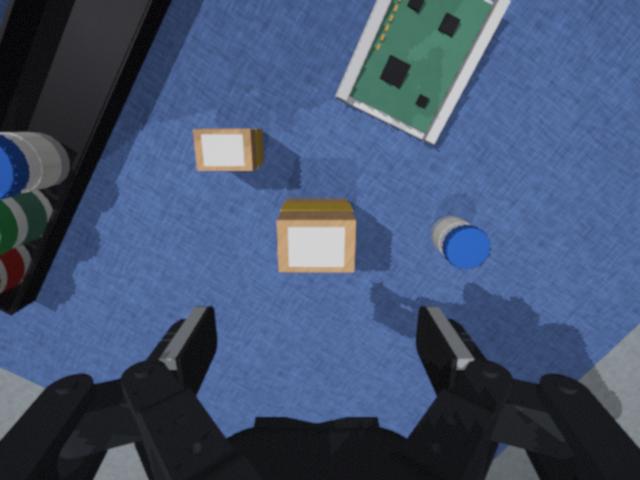

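```bash
python3 -m handwheel '[[0,3,0,0,0,0,1],[0,4,0,0,0,0,1],[0,3,0,0,0,0,1],[0,1.7,0,0,0,0,1],[0,0.4,0,0,0,0,1],[0,0,0,0,0,0,0.4],[0,0,0,0,0,0,0.3],[0,0,0,0,0,0,0.3],[0,0,0,0,0,0,0.3],[0,0,0,0,0,0,0.3]]' 40
python3 -m handwheel '[[0,-1.5,0,0,0,0,0.3],[0,-4,0,0,0,0,0.3],[0,-4,0,0,0,0,0.3],[0,-3.5,0,0,0,0,0.3],[0,0,0,0,0.144,0,0.3],[0,0,0,0,0.144,0,0.3],[0,0,0,0,0.144,0,0.3],[0,0,0,0,0.144,0,0.3],[0,0,0,0,0,0,0.3],[0,0,0,0,0,0,0.3]]' 40
python3 -m handwheel '[[-4,0,-0.6,0,0,0,0.3],[-5,0,-0.8,0,0,0,0.3],[-5,0,-0.8,0,0,0,0.3],[-5,0,-0.8,0,0,0,0.3],[-4,0,-0.6,0,0,0,0.3],[0,0,0,0,0,0,0.3],[0,0,0,0,0,0,0.3],[0,0,0,0,0,0,0.3],[0,0,0,0,0,0,0.3],[0,0,0,0,0,0,0.3]]' 40
python3 - <<'E'
from h import *
from scipy.spatial.transform import Rotation as R
o=env.observe();t=o['tcp_pos'];print(t,R.from_quat(o['tcp_rot']).as_matrix()[:,0].round(4));p,d,K,T=grab("wrist","x_w");P=cloud(d,K,T);h=cv2.cvtColor(p,cv2.COLOR_RGB2HSV)
m=(abs(P[...,2]-t[2]-.029)<.006)&(abs(P[...,1]-t[1])<.0255)&(abs(P[...,0]-t[0])<.04)&(h[...,2]>90)
q=P[m];print(len(q),np.median(q[:,2]),q.min(0),q.max(0),cv2.minAreaRect(q[:,:2].astype(np.float32)*1000))
E
```

```text
time: 54.15
tcp_pos: [0.6175, -0.2154, 0.0539]
tcp_rot: [-0.621, 0.336, -0.338, 0.622]
force: [-0.3, 0.7, 6.8]
opening: 0.0552
time: 55.4
tcp_pos: [0.6164, -0.2151, 0.1829]
tcp_rot: [-0.501, 0.499, -0.499, 0.501]
force: [0.0, -0.0, -0.8]
opening: 0.0553
time: 56.65
tcp_pos: [0.5805, 0.0143, 0.1825]
tcp_rot: [-0.5, 0.5, -0.5, 0.5]
force: [0.8, 0.1, -1.3]
opening: 0.0554
[0.58053854 0.01426178 0.18247762] [-6.e-04 -1.e+00  0.e+00]
11681 0.20816239873991182 [ 0.559053   -0.01123359  0.20547876] [0.6003163  0.03975644 0.21030782] ((579.6854248046875, 14.260786056518555), (50.98985290527344, 41.26342010498047), 89.99752807617188)
```

View pics/x_w.png

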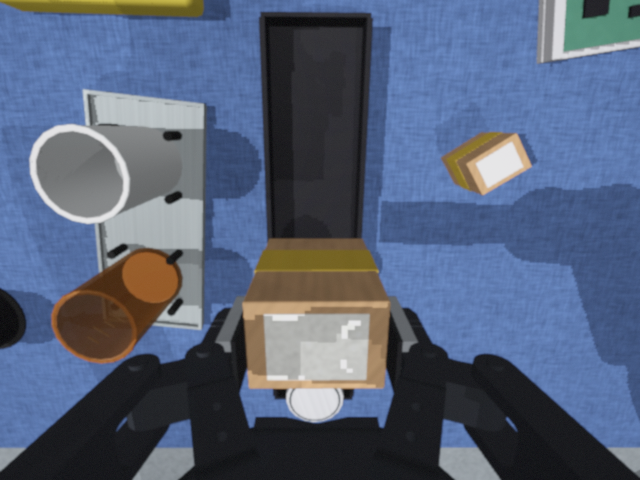

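```bash
python3 -m handwheel '[[0,3,0,0,0,0,0.3],[0,4,0,0,0,0,0.3],[0,3,0,0,0,0,0.3],[0,1.5,0,0,0,0,0.3],[0,0.7,0,0,0,0,0.3],[0,0.3,0,0,0,0,0.3],[0,0,0,0,0,0,0.3],[0,0,0,0,0,0,0.3],[0,0,0,0,0,0,0.3],[0,0,0,0,0,0,0.5]]' 40
python3 -m handwheel '[[0,0,0,0,0,0,1],[0,0,0,0,0,0,1],[0,0,0,0,0,0,1],[0,-2,0,0,0,0,1],[0,-4,0,0,0,0,1],[0,-4,0,0,0,0,1],[0,-2,0,0,0,0,1],[0,0,0,0,0,0,1],[0,0,0,0,0,0,1],[0,0,0,0,0,0,1]]' 40
python3 - <<'E'
from h import *
t=env.observe()['tcp_pos'];print(t);p,d,K,T=grab("wrist","y_w");grab("scene","y_s");P=cloud(d,K,T);h=cv2.cvtColor(p,cv2.COLOR_RGB2HSV)
m=(abs(P[...,2]-.083)<.004)&(abs(P[...,1]-t[1])<.04)&(abs(P[...,0]-t[0])<.04)
q=P[m];print(len(q),np.median(q[:,2]),q.min(0),q.max(0),cv2.minAreaRect(q[:,:2].astype(np.float32)*1000))
E
```

```text
time: 57.95
tcp_pos: [0.5806, 0.0149, 0.0578]
tcp_rot: [-0.5, 0.5, -0.5, 0.5]
force: [0.7, 0.3, -1.0]
opening: 0.0551
time: 59.2
tcp_pos: [0.5797, 0.0149, 0.1764]
tcp_rot: [0.501, -0.5, 0.499, -0.5]
force: [-0.4, 0.4, -0.5]
opening: 0.0854
[0.57969751 0.01488866 0.17644953]
4118 0.08259763503555599 [ 0.55970607 -0.01242528  0.0790797 ] [0.60009845 0.04378308 0.08479969] ((579.8904418945312, 15.69107437133789), (56.197994232177734, 40.3861198425293), 89.8211441040039)
```

View pics/y_w.png

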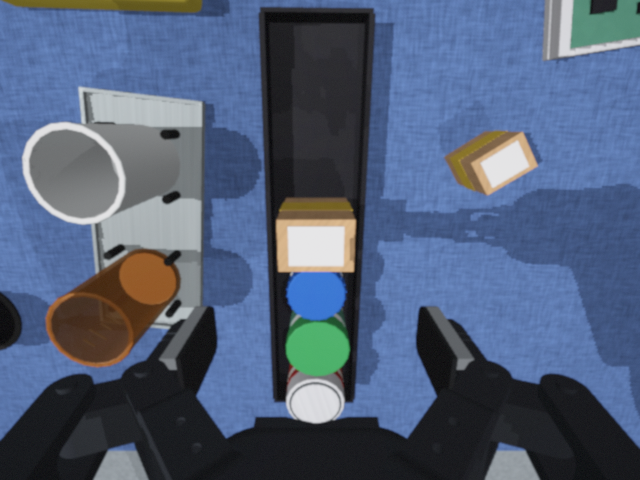

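```bash
python3 -m handwheel '[[-4,0,-1.4,0,0,0,1],[-4,0,-1.5,0,0,0,1],[-4,0,-1.5,0,0,0,1],[-4,0,-1.4,0,0,0,1],[-0.4,0,0,0,0,0,1],[0,0,0,0,0,0,1],[0,0,0,0,0,0,1],[0,0,0,0,0,0,1],[0,0,0,0,0,0,1],[0,0,0,0,0,0,1]]' 30
python3 - <<'E'
from h import *
c=env.camera_model
t=env.observe()['tcp_pos'];print(t);p,d,K,T=grab("wrist","z_w");P=cloud(d,K,T)
for X,Y in((.5215,.179),(.632,.166)):
    m=(abs(P[...,2]-.101)<.005)&(abs(P[...,1]-Y)<.045)&(abs(P[...,0]-X)<.045)
    q=P[m];print(len(q),cv2.minEnclosingCircle(q[:,:2].astype(np.float32)))
E
```

```text
time: 60.55
tcp_pos: [0.5225, 0.1786, 0.1775]
tcp_rot: [0.5, -0.5, 0.5, -0.5]
force: [0.8, -0.1, 0.2]
opening: 0.0853
[0.52250522 0.17855687 0.17751213]
1794 ((0.5211115479469299, 0.1791197806596756), 0.03183137625455856)
2800 ((0.6322945952415466, 0.1661163568496704), 0.031775396317243576)
```

View pics/z_w.png

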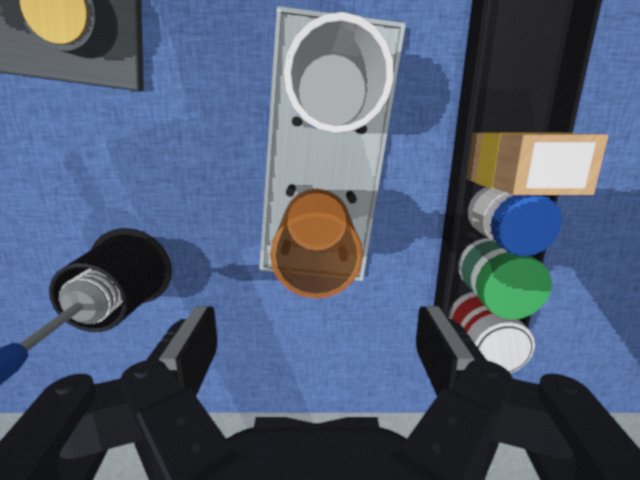

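```bash
python3 -m handwheel '[[0,3,-0.1,0,0,0,1],[0,4,0,0,0,0,1],[0,3,0,0,0,0,1],[0,1.5,0,0,0,0,1],[0,0.3,0,0,0,0,1],[0,0,0,0,0,0,0.5],[0,0,0,0,0,0,0.4],[0,0,0,0,0,0,0.4],[0,0,0,0,0,0,0.4],[0,0,0,0,0,0,0.4]]' 35
python3 -m handwheel '[[0,0,0,0,0,0,0.4],[0,0,0,0,0,0,0.4],[0,-1,0,0,0,0,0.4],[0,-2,0,0,0,0,0.4],[0,-3,0,0,0,0,0.4],[0,-4,0,0,0,0,0.4],[0,-4,0,0,0,0,0.4],[0,0,0,0,0,0,0.4],[0,0,0,0,0,0,0.4],[0,0,0,0,0,0,0.4]]' 35
python3 - <<'E'
from h import *
t=env.observe()['tcp_pos'];print(t);p,d,K,T=grab("wrist","A_w");grab("scene","A_s");P=cloud(d,K,T)
E
```

```text
time: 61.85
tcp_pos: [0.5224, 0.1791, 0.0608]
tcp_rot: [-0.499, 0.5, -0.5, 0.501]
force: [-0.4, -0.5, 6.4]
opening: 0.0621
time: 63.1
tcp_pos: [0.5204, 0.1786, 0.1981]
tcp_rot: [0.501, -0.5, 0.499, -0.499]
force: [0.2, 0.6, -1.0]
opening: 0.0621
[0.52036072 0.1785656  0.19812981]
```

View pics/A_w.png

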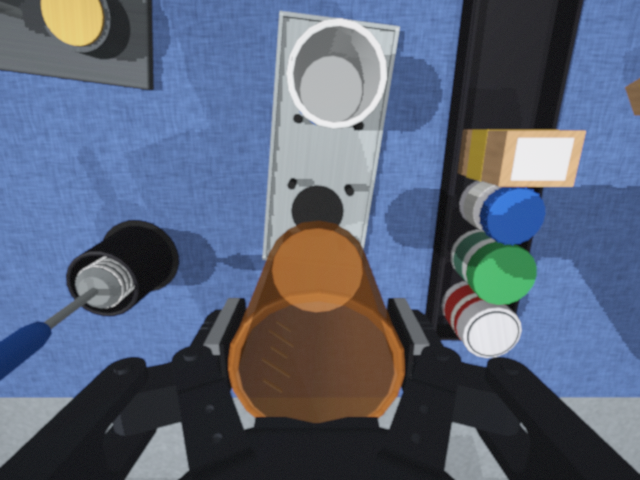

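View pics/A_s.png

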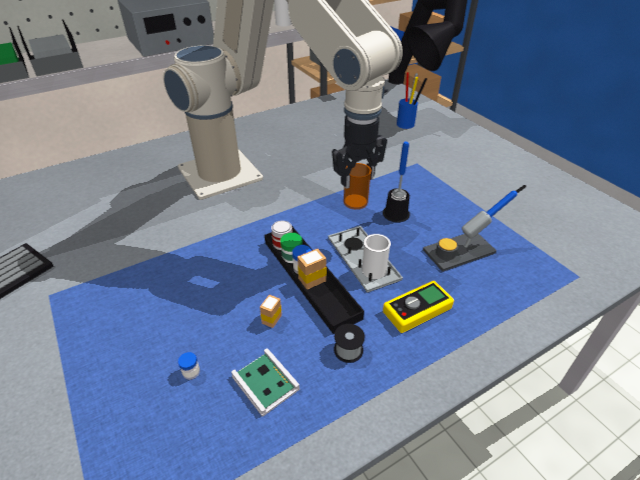

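```bash
python3 -m handwheel '[[3,0,2.1,0,0,0,0.4],[3.5,0,2.4,0,0,0,0.4],[3.5,0,2.4,0,0,0,0.4],[3.4,0,2.4,0,0,0,0.4],[3,0,2.2,0,0,0,0.4],[0,0,0,0,0,0,0.4],[0,0,0,0,0,0,0.4],[0,0,0,0,0,0,0.4],[0,0,0,0,0,0,0.4],[0,0,0,0,0,0,0.4]]' 35
python3 - <<'E'
from h import *
t=env.observe()['tcp_pos'];print(t);p,d,K,T=grab("wrist","B_w");P=cloud(d,K,T);h=cv2.cvtColor(p,cv2.COLOR_RGB2HSV)
am=(h[...,0]>8)&(h[...,0]<20)&(h[...,1]>110)&(abs(P[...,1]-t[1])<.04)&(abs(P[...,0]-t[0])<.05)
for lo,hi in((.035,.042),(-.02,-.01),(-.05,-.04)):
    q=P[am&(P[...,2]>t[2]+lo)&(P[...,2]<t[2]+hi)]
    if len(q):print(lo,len(q),q.min(0),q.max(0))
for n in("scene","side"):
    p,d,K,T=grab(n,"B_"+n);P=cloud(d,K,T);h=cv2.cvtColor(p,cv2.COLOR_RGB2HSV)
    am=(h[...,0]>8)&(h[...,0]<20)&(h[...,1]>110)&(abs(P[...,1]-t[1])<.04)&(abs(P[...,0]-t[0])<.05)
    q=P[am&(P[...,2]>t[2]-.053)&(P[...,2]<t[2]-.01)];print(n,len(q),q.min(0),q.max(0),cv2.minEnclosingCircle(q[:,:2].astype(np.float32)))
# bin far end
c=env.camera_model("wrist")
E
```

```text
time: 64.45
tcp_pos: [0.6363, 0.0155, 0.1996]
tcp_rot: [-0.5, 0.5, -0.5, 0.5]
force: [-0.5, -0.1, -0.2]
opening: 0.0622
[0.63629589 0.01547241 0.19964252]
0.035 5126 [ 0.60844775 -0.0154372   0.23464432] [0.66711888 0.04740121 0.24105597]
-0.02 1253 [ 0.60996754 -0.01037107  0.17964662] [0.66635235 0.04253853 0.18963629]
-0.05 900 [ 0.60661378 -0.00837545  0.14964698] [0.66622725 0.04216249 0.15962526]
scene 375 [ 0.62708797 -0.01873516  0.14678175] [0.66668962 0.03627458 0.18930517] ((0.6405001878738403, 0.009466285817325115), 0.029542997479438782)
side 311 [ 0.60248934 -0.01442582  0.1469167 ] [0.65222965 0.04997865 0.18946836] ((0.6330480575561523, 0.016870666295289993), 0.0335795059800148)
```

View pics/B_w.png

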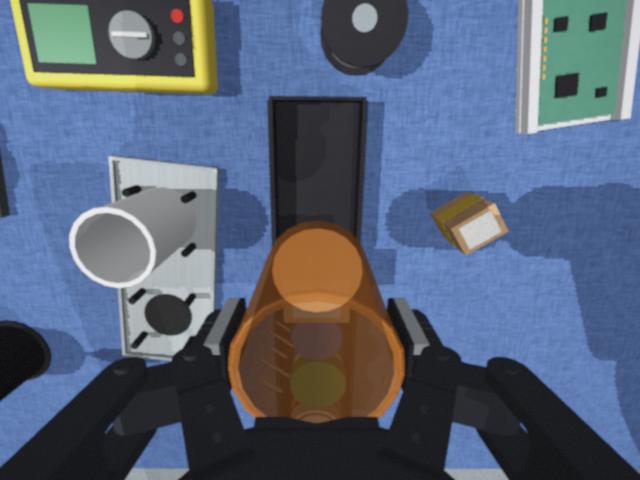

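```bash
python3 - <<'E'
from h import *
c=env.camera_model("wrist");print(ray(317,98,.03,c["intrinsics"],c["pose"]),ray(317,101,.03,c["intrinsics"],c["pose"]))
E
python3 -m handwheel '[[0,3,-0.1,0,0,0,0.4],[0,4,0,0,0,0,0.4],[0,3.5,0,0,0,0,0.4],[0,2,0,0,0,0,0.4],[0,1,0,0,0,0,0.4],[0,0.4,0,0,0,0,0.4],[0,0.2,0,0,0,0,0.4],[0,0,0,0,0,0,0.4],[0,0,0,0,0,0,0.4],[0,0,0,0,0,0,0.4]]' 35
python3 - <<'E'
from h import *
o=env.observe();print(o['tcp_pos'],o['force']);grab("side","C_s")
s=cv2.imread("pics/C_s.png")[170:350,230:430];cv2.imwrite("pics/C_c.png",cv2.resize(s,None,fx=3,fy=3,interpolation=cv2.INTER_CUBIC))
E
```

```text
[0.74137466 0.01509029 0.03      ] [0.73905239 0.01508587 0.03      ]
time: 65.85
tcp_pos: [0.6357, 0.0149, 0.0589]
tcp_rot: [-0.5, 0.5, -0.5, 0.5]
force: [0.6, 0.1, -1.6]
opening: 0.0624
[0.63568611 0.01490672 0.05891751] [ 0.61602812  0.05208048 -1.56495981]
```

View pics/C_c.png

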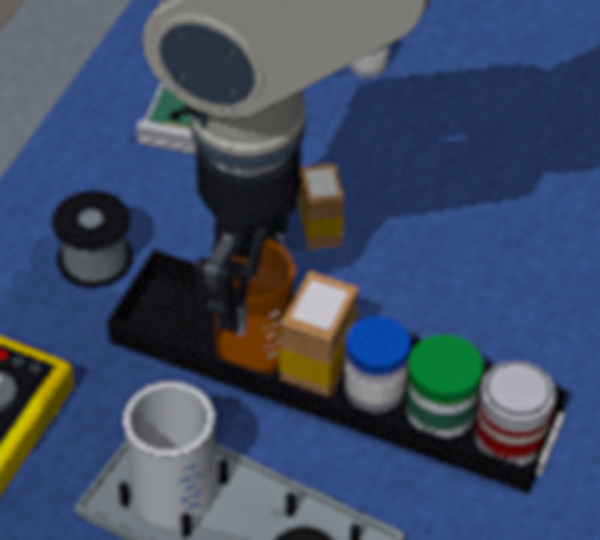

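```bash
python3 -m handwheel '[[0,0.1,0,0,0,0,0.4],[0,0,0,0,0,0,0.6],[0,0,0,0,0,0,1],[0,0,0,0,0,0,1],[0,0,0,0,0,0,1],[0,-2,0,0,0,0,1],[0,-4,0,0,0,0,1],[0,-4,0,0,0,0,1],[0,-3,0,0,0,0,1],[0,0,0,0,0,0,1]]' 35
python3 - <<'E'
from h import *
t=env.observe()['tcp_pos'];print(t);p,d,K,T=grab("wrist","D_w");P=cloud(d,K,T)
for X,Y,z in((.635,.0155,.098),(.632,.166,.101)):
    m=(abs(P[...,2]-z)<.005)&(abs(P[...,1]-Y)<.045)&(abs(P[...,0]-X)<.042)
    q=P[m];print(len(q),cv2.minEnclosingCircle(q[:,:2].astype(np.float32)),q[:,2].max())
E
```

```text
time: 67.15
tcp_pos: [0.6375, 0.015, 0.1918]
tcp_rot: [-0.498, 0.498, -0.502, 0.502]
force: [0.4, -0.3, -1.3]
opening: 0.0854
[0.63751148 0.01496713 0.19184059]
1552 ((0.6347298622131348, 0.01506019476801157), 0.03185390681028366) 0.09923821778178518
1811 ((0.6326059103012085, 0.16576655209064484), 0.03188694268465042) 0.10285492315688688
```

View pics/D_w.png

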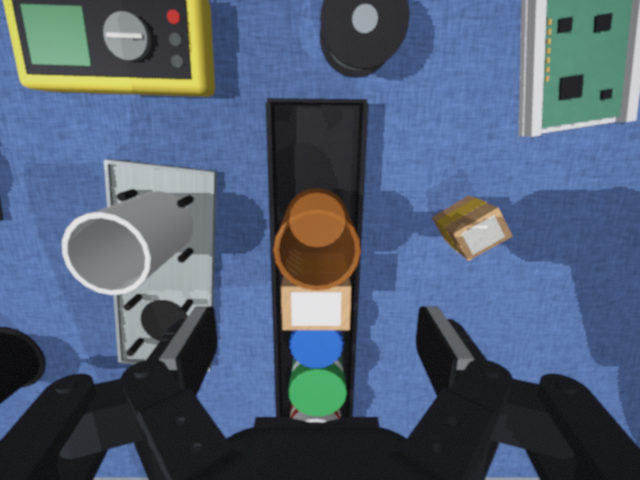

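```bash
python3 -m handwheel '[[-3.5,0,-0.1,0,0,0,1],[-4,0,-0.1,0,0,0,1],[-4,0,-0.1,0,0,0,1],[-3.5,0,0,0,0,0,1],[0,0,0,0,0,0,1],[0,0,0,0,0,0,1],[0,0,0,0,0,0,1],[0,0,0,0,0,0,1],[0,0,0,0,0,0,1],[0,0,0,0,0,0,1]]' 35
python3 - <<'E'
from h import *
t=env.observe()['tcp_pos'];print(t);p,d,K,T=grab("wrist","E_w");P=cloud(d,K,T)
m=(abs(P[...,2]-.101)<.005)&(abs(P[...,1]-.166)<.045)&(abs(P[...,0]-.632)<.045)
q=P[m];print(len(q),cv2.minEnclosingCircle(q[:,:2].astype(np.float32)))
E
```

```text
time: 68.45
tcp_pos: [0.6324, 0.1646, 0.1875]
tcp_rot: [0.5, -0.5, 0.5, -0.5]
force: [0.2, 0.3, 0.2]
opening: 0.0856
[0.63244451 0.16462427 0.1875454 ]
1655 ((0.6324262619018555, 0.16612623631954193), 0.031894501298666)
```

View pics/E_w.png

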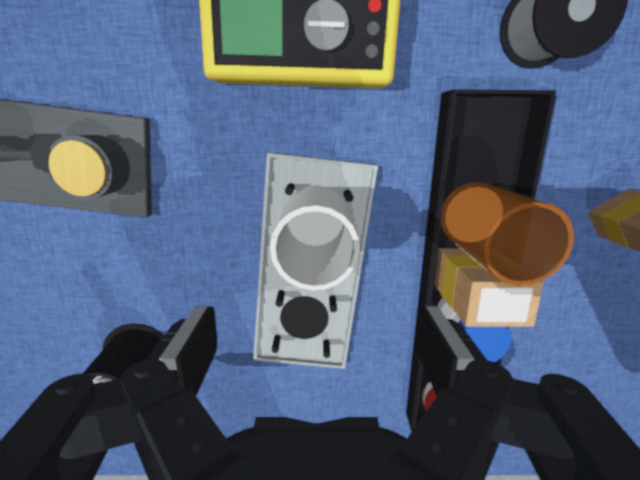

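```bash
python3 -m handwheel '[[-0.1,3,0,0,0,0,1],[0,4,0,0,0,0,1],[0,3,0,0,0,0,1],[0,2.2,0,0,0,0,1],[0,0.5,0,0,0,0,1],[0,0,0,0,0,0,0.5],[0,0,0,0,0,0,0.4],[0,0,0,0,0,0,0.4],[0,0,0,0,0,0,0.4],[0,0,0,0,0,0,0.4]]' 35
python3 -m handwheel '[[0,0,0,0,0,0,0.4],[0,0,0,0,0,0,0.4],[0,-1,0,0,0,0,0.4],[0,-2,0,0,0,0,0.4],[0,-3,0,0,0,0,0.4],[0,-4,0,0,0,0,0.4],[0,-4,0,0,0,0,0.4],[3,0,1.4,0,0,0,0.4],[3,0,1.4,0,0,0,0.4],[3,0,1.4,0,0,0,0.4]]' 35
python3 -m handwheel '[[3,0,1.4,0,0,0,0.4],[3,0,1.4,0,0,0,0.4],[0,0,0,0,0,0,0.4],[0,0,0,0,0,0,0.4],[0,0,0,0,0,0,0.4],[0,0,0,0,0,0,0.4],[0,0,0,0,0,0,0.4],[0,0,0,0,0,0,0.4],[0,0,0,0,0,0,0.4],[0,0,0,0,0,0,0.4]]' 35
python3 - <<'E'
from h import *
t=env.observe()['tcp_pos'];print(t);p,d,K,T=grab("wrist","F_w");P=cloud(d,K,T);h=cv2.cvtColor(p,cv2.COLOR_RGB2HSV)
am=(h[...,1]<40)&(h[...,2]>90)&(abs(P[...,1]-t[1])<.031)&(abs(P[...,0]-t[0])<.05)
for lo,hi in((.035,.042),(-.02,-.01),(-.05,-.04)):
    q=P[am&(P[...,2]>t[2]+lo)&(P[...,2]<t[2]+hi)]
    if len(q):print(lo,len(q),q.min(0),q.max(0))
E
```

```text
time: 69.75
tcp_pos: [0.6333, 0.1661, 0.0617]
tcp_rot: [-0.499, 0.5, -0.5, 0.501]
force: [-0.0, -0.5, 6.6]
opening: 0.0623
time: 71.0
tcp_pos: [0.6748, 0.0752, 0.2022]
tcp_rot: [-0.5, 0.5, -0.5, 0.501]
force: [1.0, 0.2, -1.9]
opening: 0.0621
time: 72.25
tcp_pos: [0.7024, 0.0159, 0.2005]
tcp_rot: [0.5, -0.5, 0.5, -0.5]
force: [-0.4, -0.0, 0.2]
opening: 0.0622
[0.70244095 0.0159093  0.20047613]
0.035 4827 [ 0.67431005 -0.01465109  0.23547775] [0.73369925 0.04690879 0.24098555]
-0.02 1870 [ 0.67338738 -0.01007708  0.18047856] [0.73275003 0.04499426 0.1904713 ]
-0.05 931 [ 0.67336108 -0.00952214  0.15047662] [0.73259924 0.04505025 0.16047085]
```

View pics/F_w.png

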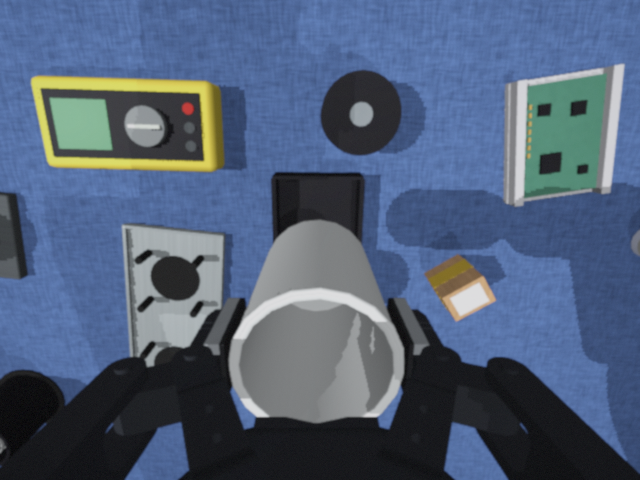

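```bash
python3 -m handwheel '[[0,3,0,0,0,0,0.4],[0,4,0,0,0,0,0.4],[0,3.5,0,0,0,0,0.4],[0,2,0,0,0,0,0.4],[0,1,0,0,0,0,0.4],[0,0.4,0,0,0,0,0.4],[0,0.2,0,0,0,0,0.4],[0,0,0,0,0,0,0.4],[0,0,0,0,0,0,0.4],[0,0,0,0,0,0,0.4]]' 35
python3 - <<'E'
from h import *
o=env.observe();print(o['tcp_pos'],o['force']);grab("side","G_s")
s=cv2.imread("pics/G_s.png")[170:350,230:430];cv2.imwrite("pics/G_c.png",cv2.resize(s,None,fx=3,fy=3,interpolation=cv2.INTER_CUBIC))
E
```

```text
time: 73.55
tcp_pos: [0.7027, 0.0159, 0.06]
tcp_rot: [-0.5, 0.5, -0.5, 0.5]
force: [0.3, 0.4, -1.3]
opening: 0.0624
[0.70268619 0.01594444 0.05996254] [ 0.26705231  0.38706348 -1.26807021]
```

View pics/G_c.png

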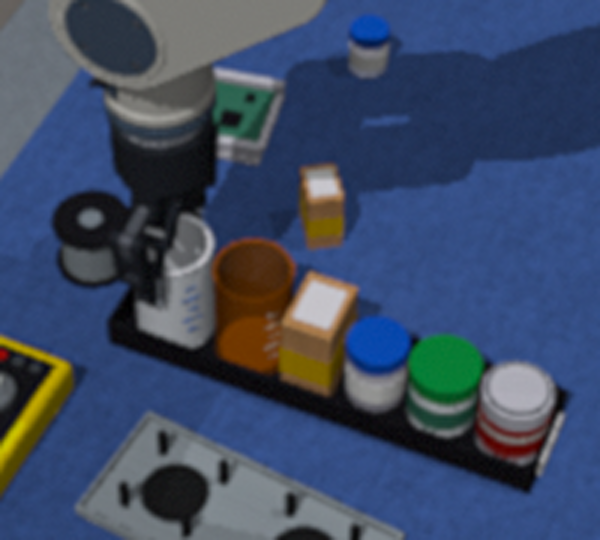

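The rinse beaker is just above the floor inside the bin. I'll release it and retreat.

```bash
python3 -m handwheel '[[0,0.1,0,0,0,0,0.4],[0,0,0,0,0,0,0.6],[0,0,0,0,0,0,1],[0,0,0,0,0,0,1],[0,0,0,0,0,0,1],[0,-2,0,0,0,0,1],[0,-4,0,0,0,0,1],[0,-4,0,0,0,0,1],[0,-4,0,0,0,0,1],[0,-2,0,0,0,0,1]]' 35
python3 -m handwheel '[[0,-3,0,0,0,0,1],[0,-3,-3,0,0,0,1],[0,-1,-4,0,0,0,1],[0,0,-4,0,0,0,1],[0,0,-3,0,0,0,1],[0,0,0,0,0,0,1],[0,0,0,0,0,0,1],[0,0,0,0,0,0,1],[0,0,0,0,0,0,1],[0,0,0,0,0,0,1]]' 35
python3 - <<'E'
from h import *
t=env.observe()['tcp_pos'];print(t)
for n in("wrist","scene","side"):
    p,d,K,T=grab(n,"H_"+n);P=cloud(d,K,T)
    for nm,X,z in(("can",.421,.063),("paste",.478,.063),("gel",.532,.065),("box",.58,.083),("flux",.635,.098),("rinse",.702,.098)):
        m=(abs(P[...,2]-z)<.004)&(abs(P[...,1]-.015)<.045)&(abs(P[...,0]-X)<(.033 if z>.09 else .028))
        q=P[m]
        if len(q)>10:print(n,nm,len(q),np.round(cv2.minEnclosingCircle(q[:,:2].astype(np.float32))[0],4),"z",np.median(q[:,2]).round(4),q[:,2].std().round(4))
E
```

```text
time: 74.85
tcp_pos: [0.7037, 0.016, 0.2226]
tcp_rot: [-0.499, 0.499, -0.501, 0.501]
force: [-0.4, -0.6, -0.1]
opening: 0.0852
time: 76.1
tcp_pos: [0.5627, 0.0159, 0.2882]
tcp_rot: [0.5, -0.5, 0.5, -0.5]
force: [0.2, -0.3, 1.3]
opening: 0.0857
[0.56267076 0.01589996 0.28821933]
wrist can 1375 [0.4211 0.0158] z 0.0632 0.0011
wrist paste 1663 [0.4782 0.014 ] z 0.0623 0.0008
wrist gel 1437 [0.5295 0.0147] z 0.0643 0.0009
wrist box 2163 [0.5798 0.0155] z 0.0826 0.0008
wrist flux 984 [0.6348 0.0147] z 0.0975 0.0009
wrist rinse 1217 [0.7019 0.0158] z 0.0976 0.001
scene can 201 [0.42   0.0135] z 0.0647 0.0017
scene paste 263 [0.4773 0.01  ] z 0.0639 0.0015
scene gel 165 [0.5359 0.0063] z 0.0663 0.0014
scene box 266 [0.5781 0.0124] z 0.0841 0.0014
scene flux 176 [0.6341 0.0119] z 0.0982 0.0021
scene rinse 191 [0.7012 0.0137] z 0.098 0.0019
side can 352 [0.4179 0.0189] z 0.0635 0.002
side paste 367 [0.4755 0.0163] z 0.063 0.0019
side gel 278 [0.5397 0.0185] z 0.0648 0.0019
side box 338 [0.5786 0.017 ] z 0.083 0.0019
side flux 157 [0.6329 0.0157] z 0.0972 0.002
side rinse 130 [0.7014 0.0182] z 0.0975 0.002
```

View pics/H_scene.png

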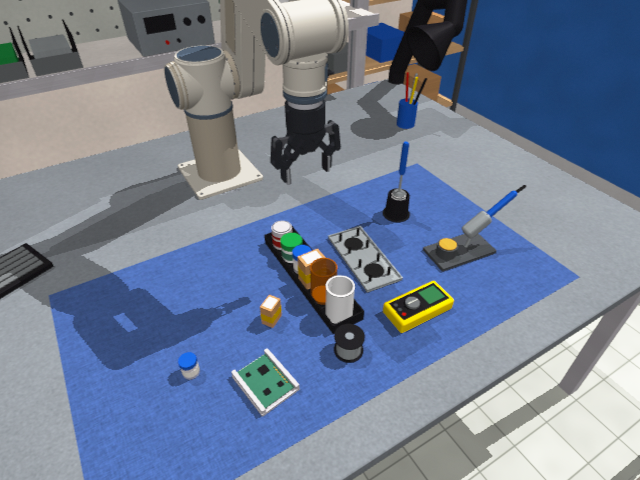

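View pics/H_side.png

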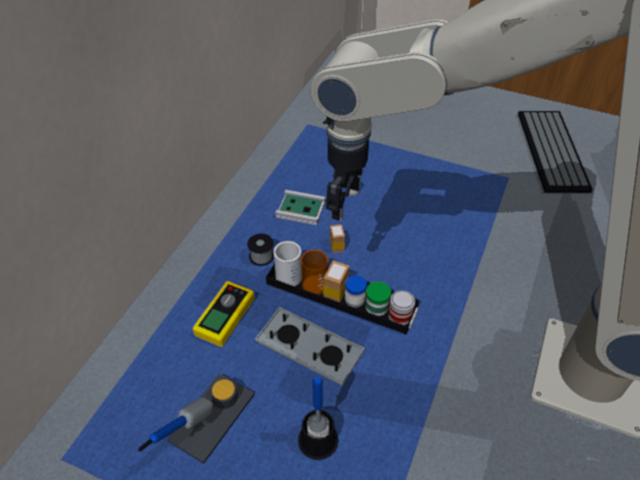

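View pics/H_wrist.png

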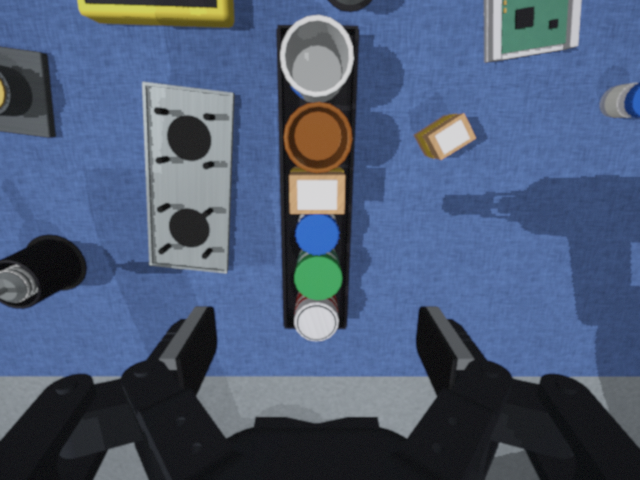

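```bash
python3 -c "
from cell import env
print(env.job_done())"
```

```text
the job is handed in; nothing more can be done
None
```

I scrubbed the white rinse beaker and then the amber flux beaker, each with three strokes. The brush is back upright in its holder. All four supplies were on the bench, so I packed them and both beakers in one row in the bin: can, paste jar, gel jar, box, flux beaker, rinse beaker. The job was handed in at about 76 s, and no verdict was reported.

**Strokes:** Each down-stroke met the beaker floor with measurable force, 5–53 N. Only the last up-stroke in each beaker was read directly, with the tip about 9 mm below the rim. I inferred the height of the earlier ones from the commanded moves.

**Packing:**
- All the tops sit at the heights expected for things standing flat on the bin floor, within about 3 mm, with gaps of roughly 1–5 mm along the row.
- The gel jar was knocked aside during the scrubbing, so I located it again before grasping it.
- The smaller look-alike jar and box were left alone.

**Bystanders:** The multimeter, spool, iron stand and board fixture look unmoved in the last pictures.

**Disagreements:** The cameras differed by up to about 7 mm in y and 3 mm in x. I used the wrist camera for the final fits.
- **Gel jar, last check:** Here they differed by 10 mm in x. I put that down to the neighbouring lid and box being picked up in the measurement. The earlier colour-masked reading had the jar about 3 mm from its neighbours.

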